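# Jar up the kit parts and lock the throat

## Robot

A 7-joint arm with a two-finger parallel gripper is mounted at the origin on a cart in front of the work surface, level with it; the furniture and walls round the work are solid. World frame = base frame: x ahead of the robot, y to its left, z up, the work surface at z = 0. Lengths are in mm, angles in rad, forces in N, time in s.
With the tool pointing down it reaches from about 400 to 900 mm from the base axis. Payload 5.5 kg.
Tool frame: the origin (TCP) lies at the very end of the fingers, on their centre line; the grasp point (between the pads) lies 19 mm behind it; z points along the fingers, y is the direction in which the jaws open and shut (so a half turn about z gives the same grasp; the last joint's range is limited). The gripper opens to 92 mm and grips with 3 to 60 N. Pads are 19 mm wide; open, the fingers measure 130 mm over their backs; the gripper's body (75 mm by 190 mm) begins 47 mm behind the grasp point.
Start: joints at [-1.072, 0.501, -0.427, 1.55, 0.221, 1.138, -0.21], TCP at [151.815, 632.022, 226.729] pointing down, gripper open.
Joint ranges: [-2.88, 2.88], [-0.31, 2.03], [-1.54, 1.56], [0.2, 2.42], [-1.41, 4.55], [0.19, 2.02], [-2.57, 2.57]. Speed limits (rad/s): [2.57, 2.57, 3.14, 3.14, 3.14, 3.14, 3.14].

## Interface

Orientations are given as [roll, pitch, yaw] about the fixed x, y, z axes, in that order (R = Rz(yaw) Ry(pitch) Rx(roll)).
In Python, from station import * gives the robot as it stands. The module is installed in compiled form; this text tells all that it offers.
- The arm moves only by the tool servo_tool, never from a script. Its arguments are lists of equal length, an entry for each row: "slide": the shift along the tool's x, y, z in cm, a list of three; "rotation": the turn, a rotation vector about the tool's x, y, z in degrees, a list of three; "fingers": the opening, from 0 (shut) to 1 (fully open). A call has 1 to 8 rows; each row is the pose to reach, as a shift and turn from the pose measured when the call began, along the tool's axes at that moment; what a row does not reach only later rows make up. A row lasts 1/10 s, in which the tool goes at most 50 mm and 8.59 degrees, less where a joint would pass 70% of its speed; a pose out of reach is approached as far as the arm can. A call with a gripper value outside its range is refused whole. The fingers move at their own pace and stop on an object; "newtons" is the grip in N (left out, the last holds). Time passes only in rows, so rows that repeat a pose let the fingers close. It gives the time, the measured TCP pose, the force and the opening at its end, in the units of the state.
- sense(): the state, without advancing time (a new reading comes with each control period).
- grab_frame(name): name is "scene" or "top" or "wrist"; returns a dict with "pixels" (384x512x3 uint8, red, green, blue), "fx", "fy", "cx", "cy" (pixels), "extrinsics" (4x4, takes a point from camera to world coordinates). Camera axes: x right, y down, z forward; pixel columns grow to the right and rows downward; lengths in mm; the calibration is good to about 2 mm. A picture is of the moment at which its call begins. There is no depth.
- sign_off(): hands the job in, once; it reports no verdict.
The state is a dict: "time": time; "qpos": joint angles; "joint_velocities": joint speeds; "effort": joint torques, N m; "eef_pos": TCP position; "ee_rot": TCP orientation; "contact_force": force on the tool from outside, world axes, zero at the start; "ft_torque": the same for the moment, N m; "finger_gap": finger opening in mm.
Only numpy, scipy, OpenCV 4.12 (cv2) and the standard library are available. Lean on these libraries where they do the work, as an engineer would, in place of code of your own. Each camera call takes 0.05 s, during which the arm holds its last target.

## Task

Put the red and the orange kit part away in the narrow-necked clear jar: feed them one at a time, end first, through the neck so that each drops to the bottom of the jar. Then turn the black lock ring on the neck clockwise (seen from above) from the white mark fully round to its stop at the red locked mark, which shuts the flaps in the throat. Leave the dropper bottle, the paint dish and the tape roll where they are.

Things in the scene. Friction and masses are not known exactly. Their poses are not given: they have to be found in the camera images.
- jar_mouth (a point): centre of the jar's mouth, in the plane of the rim, 145 mm above the desk; axes are the jar's own, z up. The upright white neck is 34 to 36 mm wide outside; its smooth, slippery round bore is 26 mm wide and 47 mm deep, then opens into the body. A kit part passes only nearly end-on (within about 20 degrees of upright)
- jar: the jar, fixed to the desk, origin under its centre: clear body of 84 mm diameter on a 104 mm wide, 5 mm thick black rubber foot; shoulders slope in from 80 mm up; grey dial flange (72 mm diameter) at 101 to 105 mm with the white open mark and the red locked mark; lock ring and neck above it
- jar_floor (a point): centre of the jar's inner floor, 5 mm above the desk, straight under the mouth; the inside of the body is 78 mm wide
- ring (a joint): turn of the lock ring about the neck, rad: 0 = pointer at the white open mark, growing clockwise seen from above, 1.1 = hard stop at the red locked mark. Stays where left (friction about 0.08 N m, no spring). It raises two orange flaps hung at the lower end of the bore; at the starts (up to 0.25) they hang clear of it
- ring_grip (a point): on the axis of the lock ring, half-way up it, 117 mm above the desk: a ribbed ring of 52 mm outer diameter, 18 mm high (108 to 126 mm), to grip across its diameter from above, the neck between the fingers; the neck rises 28 mm above this point, the flange lies 12 mm below. Its axes turn with the ring
- ring_pointer (a point): tip of the ring's white-tipped pointer, 32 mm from the axis, 111 mm above the desk (a low painted nib that does not hinder the fingers)
- red_part_center (a point): centre (half-way up, 5.5 mm above the desk) of the red painted plastic kit part, a light solid boat-like hull with a matt non-slip surface, 42 mm long (y axis), 18 mm wide (x), 11 mm high (z, up), 12 to 23 g. It lies flat, its -y end pointing away from the robot (within 0.5 rad of straight ahead)
- orange_part_center (a point): centre (half-way up, 5.5 mm above the desk) of the orange painted plastic kit part, a light solid boat-like hull with a matt non-slip surface, 42 mm long (y axis), 18 mm wide (x), 11 mm high (z, up), 12 to 23 g. It lies flat, its -y end pointing away from the robot (within 0.5 rad of straight ahead)
- dropper_center (a point): bystander: centre of the white dropper bottle with the red cap, 29 mm in diameter and 88 mm high, standing beyond the jar
- dish: bystander: shallow round metal paint dish with red paint, 41 mm wide, 11 mm high, on the desk just beyond the jar; origin under its centre
- tape: bystander: yellow masking-tape roll lying flat, 84 mm wide, 19 mm high, behind the jar; origin under its centre
- red_part: the red kit part, axes as at its centre point, origin at the centre of its underside. Full width from 7 mm on the -y side of the origin to 13 mm on the +y side; beyond, it tapers to a 6 mm wide bow (-y) and an 8 mm wide stern (+y). Its long sides lean in by about 15 degrees, up to 8 mm above the desk; grip it across the width
- orange_part: the orange kit part, axes as at its centre point, origin at the centre of its underside. Full width from 7 mm on the -y side of the origin to 13 mm on the +y side; beyond, it tapers to a 6 mm wide bow (-y) and an 8 mm wide stern (+y). Its long sides lean in by about 15 degrees, up to 8 mm above the desk; grip it across the width

How it is judged:
By the outcome, as a careful person would: the job done as asked, in the order asked, and still so for the second after the job is handed in, with the robot touching nothing.
It also fails if it takes over 67 s, if anything falls off the work surface, if the arm or the gripper's body presses on something with over 40 N, if the wrist force passes 120 N, or if a joint passes its speed limit or range.

## Working session

There is one attempt and no reset: what is moved stays moved. The work goes in short steps, Python scripts to look and compute and a tool call to move; the robot and the scene stay as the last step left them, time stands still between calls to the robot, and variables do not carry over. Pictures are saved under pics/ and viewed, and the job is handed in when it is done.

Besides the shell and the picture viewer there is one more tool, called after "Call:" as name(argument=value, ...) on one line, values as JSON. servo_tool: Moves the arm, as the interface text tells. Its arguments: {"type":"object","properties":{"slide":{"type":"array"},"rotation":{"type":"array"},"fingers":{"type":"array"},"newtons":{"type":"number"}},"required":["slide","rotation","fingers"]}

```bash
mkdir -p pics; cat > h.py <<'E'
from station import *
import numpy as np, cv2
from scipy.spatial.transform import Rotation as R
def save(n,f,crop=None,s=1):
    p=grab_frame(n) if isinstance(n,str) else n
    im=p["pixels"][:,:,::-1]
    if crop: x0,y0,x1,y1=crop; im=im[y0:y1,x0:x1]
    cv2.imwrite('pics/'+f,cv2.resize(im,None,fx=s,fy=s,interpolation=cv2.INTER_CUBIC)); return p
def ray(p,u,v,z):
    E=np.array(p["extrinsics"]);d=E[:3,:3]@np.array([(u-p["cx"])/p["fx"],(v-p["cy"])/p["fy"],1]);o=E[:3,3]
    return o+d*(z-o[2])/d[2]
def proj(p,P):
    E=np.linalg.inv(np.array(p["extrinsics"]));c=E[:3,:3]@np.array(P)+E[:3,3]
    return c[0]/c[2]*p["fx"]+p["cx"],c[1]/c[2]*p["fy"]+p["cy"]
E
python3 - <<'E'
from h import *
import pickle
d={n:save(n,n+'0.png',s=1.5) for n in("scene","top","wrist")}
pickle.dump(d,open('f0.pkl','wb'))
for n in d: print(n,d[n]["fx"],np.round(d[n]["extrinsics"],2).tolist())
print(sense())
E
```

```text
scene 363.08457980064554 [[0.89, -0.25, 0.39, 214.71], [-0.46, -0.48, 0.75, -444.97], [-0.0, -0.84, -0.54, 578.21], [0.0, 0.0, 0.0, 1.0]]
top 486.39225043193983 [[-0.03, -0.99, 0.17, 377.42], [-1.0, 0.03, 0.02, 169.14], [-0.02, -0.17, -0.99, 1087.02], [0.0, 0.0, 0.0, 1.0]]
wrist 285.88978297402565 [[0.23, 0.94, 0.24, 86.56], [0.97, -0.23, -0.06, 646.84], [-0.0, 0.25, -0.97, 383.27], [0.0, 0.0, 0.0, 1.0]]
{'time': 0.15, 'qpos': array([-1.07174956,  0.50165641, -0.42682313,  1.55117504,  0.22082342,
        1.13834771, -0.21033751]), 'joint_velocities': array([ 0.00092528, -0.0026508 , -0.00154111, -0.00300154, -0.00089092,
       -0.00107393,  0.00297523]), 'effort': array([-6.54011048e-03, -5.67110288e+01, -5.82509100e+00, -2.79450649e+01,
       -6.86981203e-02,  2.64947367e-02,  1.16257338e-04]), 'eef_pos': array([151.80193288, 631.46930468, 225.91564423]), 'ee_rot': array([-3.14005976e+00, -3.15586883e-05,  2.90574631e+00]), 'contact_force': array([ 0.32022072, -0.56175138,  0.45393115]), 'ft_torque': array([-0.00539507,  0.00460378, -0.03493586]), 'finger_gap': 91.695533618709}
```

View pics/scene0.png

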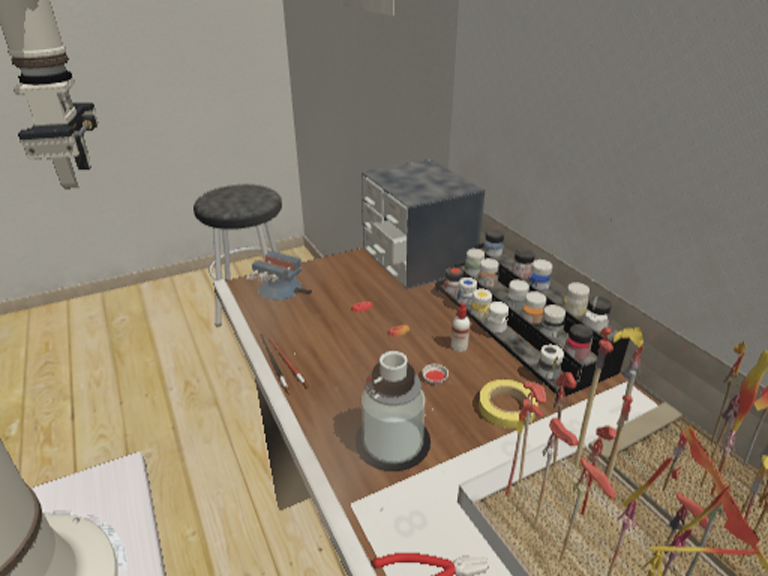

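View pics/top0.png

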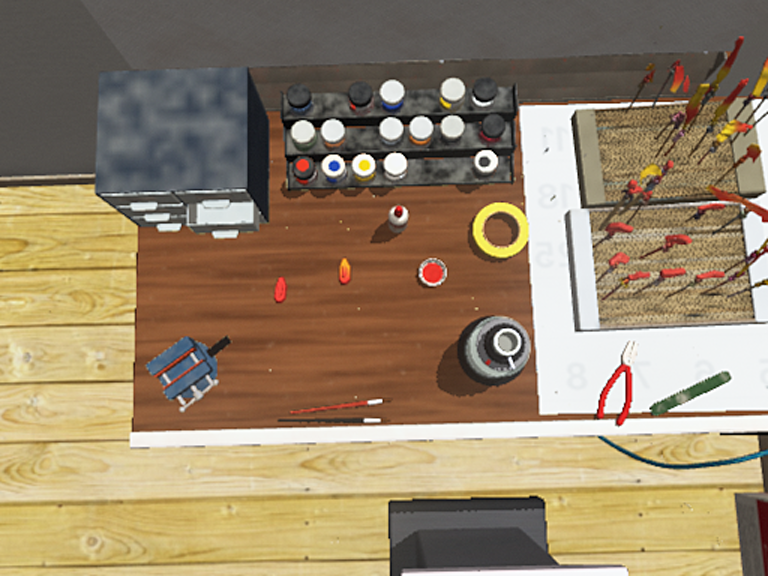

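View pics/wrist0.png

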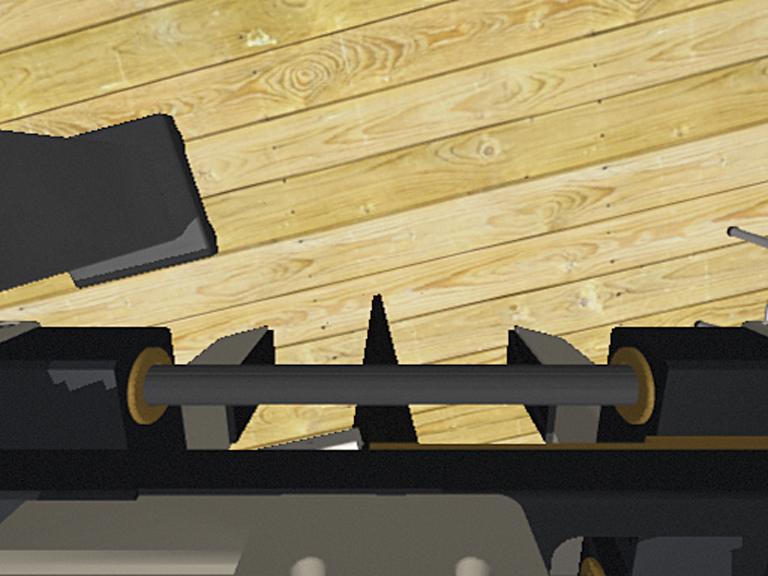

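The top view (1.5x) shows red at about (280,290), orange at (345,271), the jar mouth at (507,343), dish (432,272), bottle (398,215) and tape (500,229). I'll measure these in enlarged crops.

```bash
python3 - <<'E'
from h import *
import pickle
d=pickle.load(open('f0.pkl','rb'))
t=d['top'];s=d['scene']
save(t,'c1.png',(170,165,250,215),10); save(t,'c2.png',(295,200,365,260),10); save(s,'c3.png',(220,190,300,320),4.5)
for n,c in (('red',(187,193)),('orange',(230,181)),('mouth',(338,228)),('dish',(288,181)),('tape',(333,153)),('bottle',(265,143))):
    print(n,ray(t,*c,{'mouth':145,'bottle':88}.get(n,8)))
im=cv2.cvtColor(t['pixels'],cv2.COLOR_RGB2HSV)
for n,(a,b,c,e) in (('red',(175,178,200,208)),('orange',(215,165,245,200))):
    sub=im[b:e,a:c]; m=((sub[...,1]>190)&(sub[...,2]>140)).astype(np.uint8)
    ys,xs=np.nonzero(m); print(n,len(xs),xs.mean()+a,ys.mean()+b, cv2.minAreaRect(np.c_[xs+a,ys+b].astype(np.float32)))
E
```

```text
red [560.24598996 327.45028556   8.        ]
orange [584.68968283 229.84088425   8.        ]
mouth [459.31648942  15.30029979 145.        ]
dish [580.52030655  99.01241638   8.        ]
tape [641.95839983  -5.68010364   8.        ]
bottle [648.83378311 149.45047946  88.        ]
red 73 186.78082191780823 193.16438356164383 ((186.5, 192.5), (15.0, 7.0), 90.0)
orange 109 229.44036697247705 180.32110091743118 ((229.5, 180.0), (16.0, 7.0), 90.0)
```

View pics/c1.png

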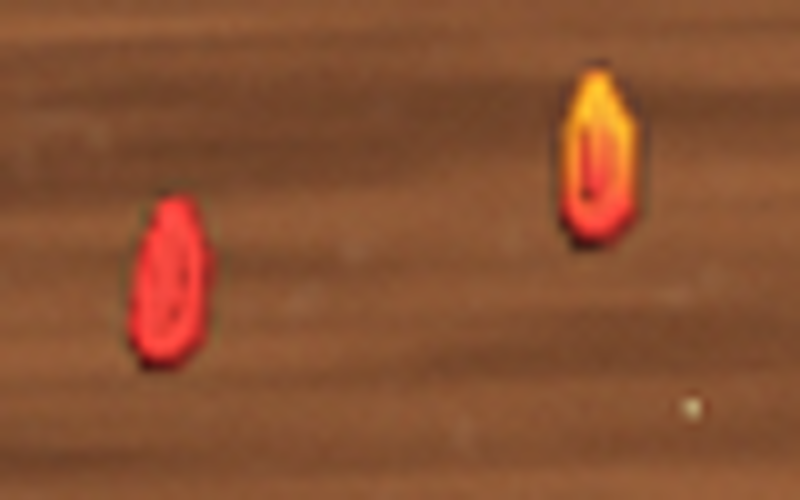

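View pics/c2.png

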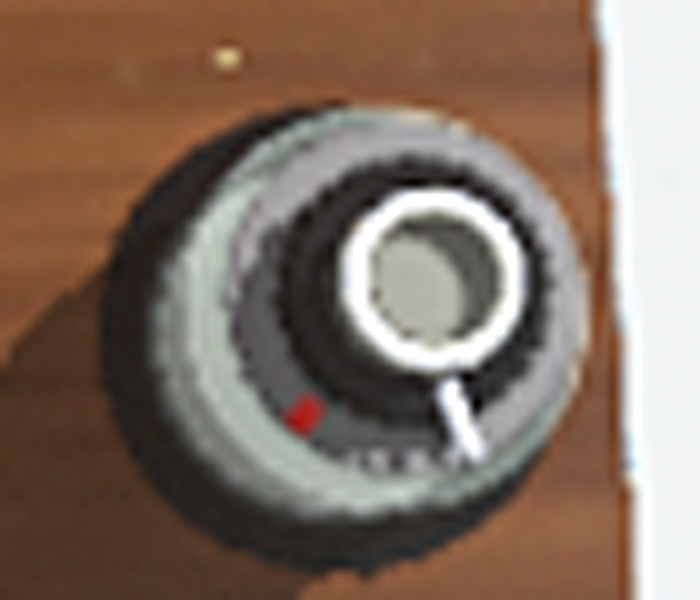

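View pics/c3.png

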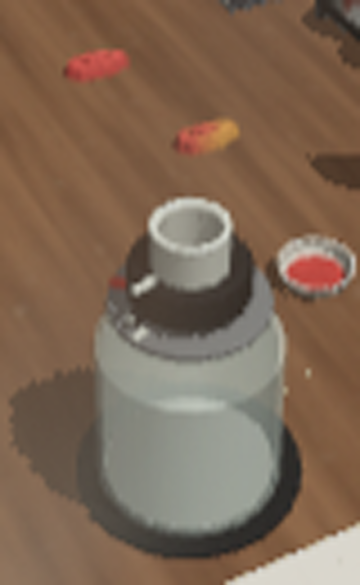

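```bash
cat > fk.py <<'E'
import numpy as np
from scipy.spatial.transform import Rotation as R
# xArm7 modified DH (alpha,a,d)
P=[(0,0,267),(-np.pi/2,0,0),(np.pi/2,0,293),(np.pi/2,52.5,0),(np.pi/2,77.5,342.5),(np.pi/2,0,0),(-np.pi/2,76,97)]
def fk(q,L=0,base=0,h=0,ty=0,P=P):
    T=np.eye(4);T[:3,:3]=R.from_euler('z',base).as_matrix();T[2,3]=h
    for (al,a,d),t in zip(P,q):
        ca,sa,c,s=np.cos(al),np.sin(al),np.cos(t),np.sin(t)
        T=T@np.array([[c,-s,0,a],[s*ca,c*ca,-sa,-d*sa],[s*sa,c*sa,ca,d*ca],[0,0,0,1]])
    Z=np.eye(4);Z[2,3]=L;Z[:3,:3]=R.from_euler('z',ty).as_matrix()
    return T@Z
E
python3 - <<'E'
from fk import *
q=[-1.07174956,0.50165641,-0.42682313,1.55117504,0.22082342,1.13834771,-0.21033751]
T=fk(q);print(np.round(T,3), np.hypot(*T[:2,3]))
print(R.from_euler('xyz',[-3.14,0,2.9057]).as_matrix().round(3))
E
```

```text
[[ 2.26000e-01 -9.74000e-01 -5.00000e-03  9.19160e+01]
 [-9.73000e-01 -2.26000e-01  4.00000e-02 -5.82051e+02]
 [-4.00000e-02 -4.00000e-03 -9.99000e-01  3.12458e+02]
 [ 0.00000e+00  0.00000e+00  0.00000e+00  1.00000e+00]] 589.2635068017311
[[-0.972  0.234 -0.   ]
 [ 0.234  0.972 -0.002]
 [ 0.    -0.002 -1.   ]]
```

```bash
python3 - <<'E'
from fk import *
import itertools
q=np.array([-1.07174956,0.50165641,-0.42682313,1.55117504,0.22082342,1.13834771,-0.21033751])
for s in itertools.product([1,-1],repeat=4):
    qq=q.copy(); qq[2]*=s[0];qq[4]*=s[1];
    P2=P
    qq[3]*=s[2];qq[5]*=s[3]
    T=fk(qq); print(s,np.round(T[:3,2],4),np.round(T[:3,3],0),np.hypot(*T[:2,3]).round(1))
E
```

```text
(1, 1, 1, 1) [-0.0048  0.0397 -0.9992] [  92. -582.  312.] 589.3
(1, 1, 1, -1) [ 0.0165 -0.786   0.6179] [  92. -539.  532.] 547.1
(1, 1, -1, 1) [0.3874 0.045  0.9208] [ 65. 250. 669.] 258.1
(1, 1, -1, -1) [-0.4067  0.7152 -0.5684] [ -9. 190. 466.] 189.9
(1, -1, 1, 1) [-0.3918 -0.0068 -0.92  ] [  68. -585.  317.] 588.9
(1, -1, 1, -1) [ 0.4035 -0.7395  0.5388] [ 143. -533.  522.] 552.0
(1, -1, -1, 1) [ 4.0e-04 -1.5e-03  1.0e+00] [ 41. 247. 673.] 250.3
(1, -1, -1, -1) [-0.0197  0.7617 -0.6476] [ 42. 196. 456.] 200.3
(-1, 1, 1, 1) [ 0.2181  0.3256 -0.92  ] [ 455. -374.  317.] 588.9
(-1, 1, 1, -1) [ 0.4029 -0.7399  0.5388] [ 370. -409.  522.] 552.0
(-1, 1, -1, 1) [ 0.001  -0.0011  1.    ] [-230.  100.  673.] 250.3
(-1, 1, -1, -1) [-0.6295  0.4293 -0.6476] [-187.   71.  456.] 200.3
(-1, -1, 1, 1) [-0.0307  0.0255 -0.9992] [ 439. -393.  312.] 589.3
(-1, -1, 1, -1) [ 0.6517 -0.4398  0.6179] [ 403. -370.  532.] 547.1
(-1, -1, -1, 1) [-0.2478 -0.3012  0.9208] [-245.   81.  669.] 258.1
(-1, -1, -1, -1) [-0.3807  0.7294 -0.5684] [-154.  110.  466.] 189.9
```

Call:
servo_tool(slide=[[-5,0,0],[-10,0,0],[-15,-2,0],[-20,-6,0],[-25,-10,0],[-30,-15,0],[-35,-20,0],[-38,-22,0]], rotation=[[0,0,0],[0,0,0],[0,0,0],[0,0,0],[0,0,0],[0,0,0],[0,0,0],[0,0,0]], fingers=[0.6,0.6,0.6,0.6,0.6,0.6,0.6,0.6], newtons=15)

```text
time: 0.95
eef_pos: [436.0, 374.4, 226.0]
ee_rot: [-3.14, -0.0, 2.906]
contact_force: [0.2, -0.0, -0.2]
finger_gap: 55.1
```

```bash
cat >> h.py <<'E'
import json
def log():
    s=sense(); json.dump([list(map(float,s[k])) for k in('qpos','eef_pos','ee_rot')],open('log.jsonl','a')); open('log.jsonl','a').write('\n'); return s
def rv(dw,yaw=None,rpy=None):
    "world delta mm -> tool slide cm from current pose, and rot vec deg to target rpy"
    s=log(); Rt=R.from_euler('xyz',s['ee_rot'])
    print('slide',np.round(Rt.inv().apply(dw)/10,2))
    if rpy is not None: print('rot',np.round((Rt.inv()*R.from_euler('xyz',rpy)).as_rotvec(degrees=True),1))
E
echo '[[-1.07174956,0.50165641,-0.42682313,1.55117504,0.22082342,1.13834771,-0.21033751],[151.80193288, 631.46930468, 225.91564423],[-3.14005976,-3.15586883e-05,2.90574631]]' > log.jsonl
python3 - <<'E'
from h import *
import pickle
log()
d=pickle.load(open('f0.pkl','rb'));t=d['top']
px=lambda U,V:((U+.5)/10-.5+170,(V+.5)/10-.5+165)
for n,b,s in (('red',(178,193),(156,370)),('orange',(597,66),(597,247))):
    B=ray(t,*px(*b),4);S=ray(t,*px(*s),4);v=B-S
    print(n,(B+S)/2,np.linalg.norm(v),'bow angle',np.degrees(np.arctan2(v[1],v[0])))
p=save('wrist','w1.png',s=1.5); pickle.dump(p,open('w1.pkl','wb'))
print(p['extrinsics'],sense()['time'])
E
```

```text
red [561.72699199 329.72690443   4.        ] 40.80659442730473 bow angle -7.380675406925703
orange [587.42574522 231.72833214   4.        ] 41.81641295980666 bow angle -1.19987939430761
[[ 2.33329516e-01  9.41188197e-01  2.44381085e-01  3.70871064e+02]
 [ 9.72395990e-01 -2.25365522e-01 -6.04683340e-02  3.89818496e+02]
 [-1.83701157e-03  2.51744234e-01 -9.67792057e-01  3.83482681e+02]
 [ 0.00000000e+00  0.00000000e+00  0.00000000e+00  1.00000000e+00]] 1.0
```

View pics/w1.png

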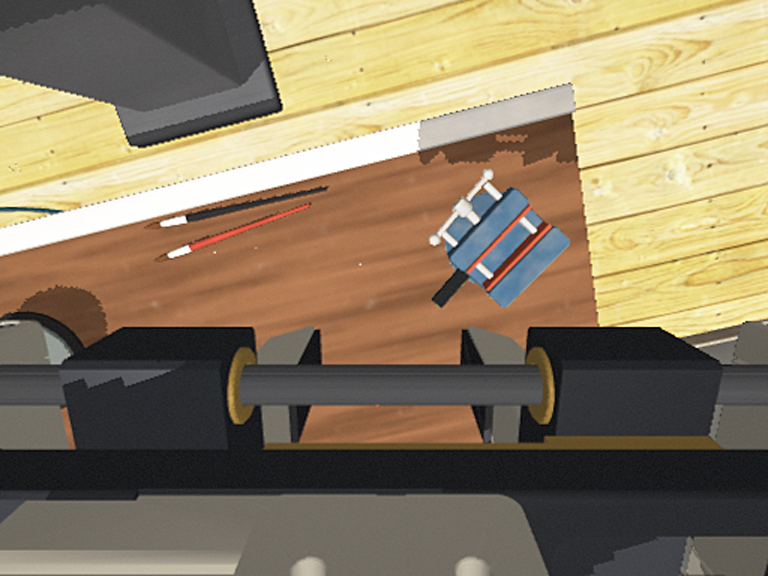

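```bash
python3 - <<'E'
from h import *
rv([127.7,-45,-126],rpy=[np.pi,0,3.012])
E
```

```text
slide [-13.42  -1.14  12.67]
rot [-0.4  0.2 -6.7]
```

Call:
servo_tool(slide=[[-4.5,-0.4,4],[-9,-0.8,8],[-13.4,-1.1,12.6],[-13.4,-1.1,12.6]], rotation=[[0,0,-3],[0,0,-6.3],[0,0,-6.3],[0,0,-6.3]], fingers=[0.6,0.6,0.6,0.6])

```text
time: 1.4
eef_pos: [572.7, 318.6, 98.5]
ee_rot: [-3.133, 0.004, 3.003]
contact_force: [0.6, 1.2, 0.5]
finger_gap: 55.3
```

```bash
cat > fit.py <<'E'
from fk import *
import json,itertools
from scipy.optimize import least_squares
D=[json.loads(l) for l in open('log.jsonl') if l.strip()]
def rot(ax,a): return R.from_euler(ax,a)
def F(q,p,s):
    # p: base yaw, h, tool yaw, off6, d3,a3,d5,a5,a6,L, d1x
    Rt=rot('z',p[0]+s[0]*q[0]); pos=np.array([p[10],p[11],p[1]])
    Rt=Rt*rot('y',q[1]*s[1]); 
    Rt=Rt*rot('z',s[2]*q[2]); pos=pos+Rt.apply([p[5],0,p[4]])
    Rt=Rt*rot('y',s[3]*q[3]); 
    Rt=Rt*rot('z',s[4]*q[4]); pos=pos+Rt.apply([p[7],0,p[6]])
    Rt=Rt*rot('y',s[5]*q[5]+p[3])*rot('z',s[6]*q[6]+p[2]); 
    Z=Rt.apply([0,0,1]); 
    R6=Rt*rot('z',-(s[6]*q[6]+p[2])); pos=pos+R6.apply([p[8],0,p[9]])
    return pos,Rt
def res(p,s):
    r=[]
    for q,e,o in D:
        pos,Rt=F(q,p,s); r+=list((pos-e)/10); r+=list((Rt.inv()*R.from_euler('xyz',o)).as_rotvec()*30)
    r+=list((np.array(p[4:10])-[300,50,340,-70,70,300])/1000)+[(p[1]-250)/1000,p[10]/300,p[11]/300]
    return np.array(r)
E
python3 - <<'E'
from h import *
s=log();print(s['eef_pos'],s['ee_rot'],s['qpos'])
from fit import *
best=[]
for s in itertools.product([1],[1,-1],[1,-1],[1,-1],[1,-1],[1,-1],[1,-1]):
  for b in (0,1.57,3.14,-1.57):
    for o6 in (np.pi,0):
     for ty in (0,1.57,3.14,-1.57):
      # quick orientation prefilter
      z=[F(q,[b,250,ty,o6,300,50,340,-70,70,300,0,0],s)[1].apply([0,0,1])[2] for q,_,_ in D]
      if max(z)>-0.998: continue
      r=least_squares(res,[b,250,ty,o6,300,50,340,-70,70,300,0,0],args=(s,),max_nfev=60)
      best.append((r.cost,s,r.x))
best.sort(key=lambda a:a[0])
for c,s,x in best[:6]: print(c,s,np.round(x,3))
import pickle;pickle.dump(best[:3],open('fit.pkl','wb'))
E
```

```text
[572.66658528 318.64996692  98.52728274] [-3.13291318  0.00394337  3.00321468] [-0.35539861  0.63099507 -0.27886875  1.63466018  0.21897328  0.90914742
  0.71344024]
20.882950917760603 (1, -1, 1, -1, 1, -1, 1) [ 1.347000e+00  7.869160e+02  2.050000e-01  5.000000e-03  6.625790e+02
  3.521700e+01  1.066405e+03 -1.027399e+03 -1.770520e+02 -2.235310e+02
  7.796070e+02  6.517670e+02]
20.882950917788943 (1, -1, 1, -1, 1, -1, 1) [ 1.347000e+00  7.869160e+02  2.050000e-01  5.000000e-03  6.625790e+02
  3.521700e+01  1.066405e+03 -1.027399e+03 -1.770520e+02 -2.235310e+02
  7.796070e+02  6.517670e+02]
20.882950917853215 (1, -1, 1, -1, 1, -1, 1) [ 1.347000e+00  7.869160e+02  2.050000e-01  5.000000e-03  6.625790e+02
  3.521700e+01  1.066405e+03 -1.027398e+03 -1.770520e+02 -2.235300e+02
  7.796070e+02  6.517670e+02]
20.882950917958066 (1, -1, 1, -1, 1, -1, 1) [ 1.347000e+00  7.869160e+02  2.050000e-01  5.000000e-03  6.625790e+02
  3.521700e+01  1.066404e+03 -1.027398e+03 -1.770520e+02 -2.235300e+02
  7.796070e+02  6.517670e+02]
20.88295092005964 (1, -1, 1, -1, 1, -1, 1) [ 1.34700e+00  7.86916e+02  2.05000e-01  5.00000e-03  6.62575e+02
  3.52150e+01  1.06640e+03 -1.02739e+03 -1.77050e+02 -2.23524e+02
  7.79608e+02  6.51770e+02]
20.882950920078482 (1, -1, 1, -1, 1, -1, 1) [ 1.34700e+00  7.86916e+02  2.05000e-01  5.00000e-03  6.62575e+02
  3.52150e+01  1.06640e+03 -1.02739e+03 -1.77050e+02 -2.23524e+02
  7.79608e+02  6.51770e+02]
```

```bash
python3 - <<'E'
from h import *
s=log();print(s['time'],s['eef_pos'],s['ee_rot'])
from fit import *
best=[]
for s in itertools.product([-1],[1],[1,-1],[1,-1],[1,-1],[1,-1],[1,-1]):
    for o6 in (np.pi,0,np.pi/2,-np.pi/2):
      z=[F(q,[0,250,0,o6,300,50,340,-70,70,300,0,0],s)[1].apply([0,0,1])[2] for q,_,_ in D]
      if max(z)>-0.99: continue
      for ty in (0,1.57,3.14,-1.57):
       r=least_squares(res,[0,250,ty,o6,300,50,340,-70,70,300,0,0],args=(s,),max_nfev=100)
       best.append((r.cost,s,r.x))
best.sort(key=lambda a:a[0])
for c,s,x in best[:4]: print(c,s,np.round(x,3))
import pickle;pickle.dump(best[:3],open('fit.pkl','wb'))
E
```

```text
1.4 [572.66658528 318.64996692  98.52728274] [-3.13291318  0.00394337  3.00321468]
0.08481715047132357 (-1, 1, -1, 1, -1, 1, -1) [-3.60000e-02  2.46140e+02  1.53500e+00 -0.00000e+00  5.08932e+02
  3.11500e+00  4.69405e+02  6.54200e+00  8.60000e-01  2.61728e+02
  1.46400e+00 -3.94400e+00]
0.08481715048233213 (-1, 1, -1, 1, -1, 1, -1) [-3.60000e-02  2.46140e+02  1.53500e+00 -0.00000e+00  5.08931e+02
  3.11500e+00  4.69404e+02  6.54000e+00  8.60000e-01  2.61729e+02
  1.46400e+00 -3.94400e+00]
0.08481715050083964 (-1, 1, -1, 1, -1, 1, -1) [-3.60000e-02  2.46139e+02  1.53500e+00 -0.00000e+00  5.08930e+02
  3.11500e+00  4.69403e+02  6.53900e+00  8.60000e-01  2.61729e+02
  1.46300e+00 -3.94400e+00]
0.08481715054779598 (-1, 1, -1, 1, -1, 1, -1) [-3.60000e-02  2.46138e+02  1.53500e+00 -0.00000e+00  5.08929e+02
  3.11600e+00  4.69402e+02  6.53700e+00  8.60000e-01  2.61730e+02
  1.46300e+00 -3.94400e+00]
```

Call:
servo_tool(slide=[[0.8,-1.1,0],[0.8,-1.1,0],[0.8,-1.1,0]], rotation=[[0,0,0],[0,0,0],[0,0,0]], fingers=[0.5,0.5,0.5])

```text
time: 1.7
eef_pos: [563.0, 309.9, 98.9]
ee_rot: [-3.134, 0.004, 3.004]
contact_force: [-0.2, 1.1, 0.3]
finger_gap: 46.2
```

```bash
python3 - <<'E'
from h import *
s=log();print(s['time'],s['eef_pos'],s['ee_rot'],abs(s['joint_velocities']).max())
from fit import *
S=(-1,1,-1,1,-1,1,-1)
def full(x): return [x[0],x[1],x[2],0,x[3],0,x[4],0,0,x[5],0,0]
def rr(x):
    r=[]
    for q,e,o in D+[[list(s['qpos']),list(s['eef_pos']),list(s['ee_rot'])]]:
        pos,Rt=F(q,full(x),S); r+=list((pos-e)); r+=list((Rt.inv()*R.from_euler('xyz',o)).as_rotvec()*300)
    return np.array(r)
r=least_squares(rr,[0,250,1.57,450,470,270]);print(np.round(r.x,3),np.abs(r.fun).max())
np.save('fkp.npy',r.x)
E
```

```text
1.7 [562.95251155 309.94283014  98.91718478] [-3.13393481  0.00384258  3.0038213 ] 0.02908144965294085
[-4.10000e-02  3.04299e+02  1.53000e+00  5.06992e+02  4.67122e+02
  3.26427e+02] 1.8691157603711872
```

```bash
cat > ik.py <<'E'
from fit import *
X=np.load('fkp.npy');S=(-1,1,-1,1,-1,1,-1)
P_=[X[0],X[1],X[2],0,X[3],0,X[4],0,0,X[5],0,0]
lo=np.array([-2.88,-.31,-1.54,.2,-1.41,.19,-2.57])+.05;hi=np.array([2.88,2.03,1.56,2.42,4.55,2.02,2.57])-.05
def ik(pos,Rt,q0):
    f=lambda q:(lambda a:np.r_[(a[0]-pos)/10,(a[1].inv()*Rt).as_rotvec()*10,0.02*(q-q0)])(F(q,P_,S))
    r=least_squares(f,np.clip(q0,lo+1e-3,hi-1e-3),bounds=(lo,hi)); return r.x,np.abs(r.fun[:6]).max()
def ori(phi,down,xdown):
    z=np.array([np.cos(phi)*np.cos(down),np.sin(phi)*np.cos(down),-np.sin(down)])
    x=np.array([np.cos(phi)*np.sin(down),np.sin(phi)*np.sin(down),np.cos(down)])*(-1 if xdown else 1)
    return R.from_matrix(np.c_[x,np.cross(z,x),z])
E
python3 - <<'E'
from ik import *
from h import sense
q0=sense()['qpos'];rng=np.random.default_rng(0)
for xd in (0,1):
  for deg in range(-150,181,30):
    phi=np.radians(deg);best=None
    for k in range(10):
        qs=q0 if k==0 else rng.uniform(lo,hi)
        q,e=ik(np.array([460+5*np.cos(phi),15+5*np.sin(phi),156]),ori(phi,np.radians(5),xd),qs)
        if e<.05: 
            d=np.abs(q-q0).max()
            if best is None or d<best[0]: best=(d,q)
    print(xd,deg,None if best is None else (round(best[0],2),np.round(best[1],2)))
E
```

```text
0 -150 None
0 -120 (np.float64(1.14), array([-0.46,  1.01, -0.03,  1.55,  0.67,  1.97,  1.86]))
0 -90 (np.float64(1.04), array([-0.51,  0.91, -0.21,  1.86,  1.03,  1.82,  1.75]))
0 -60 (np.float64(0.99), array([-1.13,  0.87,  0.36,  2.22,  1.19,  1.26,  1.71]))
0 -30 None
0 0 None
0 30 None
0 60 (np.float64(1.54), array([ 0.82,  0.83, -0.15,  2.26, -1.33,  1.39,  1.45]))
0 90 (np.float64(1.15), array([ 0.81,  0.92, -0.33,  1.91, -0.85,  1.49,  1.1 ]))
0 120 (np.float64(0.96), array([ 0.61,  1.04, -0.37,  1.59, -0.54,  1.79,  0.98]))
0 150 None
0 180 None
1 -150 None
1 -120 (np.float64(1.32), array([-1.11,  1.36,  1.04,  1.55,  0.1 ,  1.67, -0.57]))
1 -90 (np.float64(1.36), array([-1.41,  1.29,  1.02,  1.86,  0.29,  1.21, -0.64]))
1 -60 (np.float64(1.93), array([-1.5 ,  1.07,  0.8 ,  2.22,  0.93,  0.91, -1.21]))
1 -30 None
1 0 None
1 30 None
1 60 (np.float64(3.11), array([ 1.62,  1.38, -1.11,  2.26, -0.5 ,  0.58, -2.4 ]))
1 90 (np.float64(2.55), array([ 0.4 ,  0.9 ,  0.18,  1.91, -1.05,  1.78, -1.84]))
1 120 None
1 150 None
1 180 None
```

```bash
python3 - <<'E'
from h import *
import pickle
d=pickle.load(open('f0.pkl','rb'))['scene']
px=lambda U,V:((U+.5)/4.5-.5+220,(V+.5)/4.5-.5+190)
for n,c,z in (('red',(97,65),6),('orange',(207,136),6),('mouth',(190,226),145)): print(n,ray(d,*px(*c),z))
t=pickle.load(open('f0.pkl','rb'))['top']
print(ray(t,337.8,227.5,145))
rv([-4.5,20,-97],rpy=[np.pi,0,3.012])
E
```

```text
red [560.83625017 323.92131638   6.        ]
orange [586.28365009 227.27222392   6.        ]
mouth [460.35595815  12.94687451 145.        ]
[460.29417675  15.6289505  145.        ]
slide [0.76 1.99 9.68]
rot [-0.4  0.2 -0.5]
```

Call:
servo_tool(slide=[[0.7,1.8,3],[0.7,1.8,6],[0.7,1.8,8],[0.7,1.8,9.2],[0.7,1.8,9.6],[0.7,1.8,9.6]], rotation=[[-0.4,0.2,-0.5],[-0.4,0.2,-0.5],[-0.4,0.2,-0.5],[-0.4,0.2,-0.5],[-0.4,0.2,-0.5],[-0.4,0.2,-0.5]], fingers=[0.45,0.45,0.45,0.45,0.45,0.45])

```text
time: 2.3
eef_pos: [559.1, 328.9, 3.7]
ee_rot: [3.141, 0.001, 3.013]
contact_force: [0.1, -0.5, -0.1]
finger_gap: 40.9
```

```bash
python3 - <<'E'
from h import *
s=log();print(s['eef_pos'],s['ee_rot'])
save('scene','s2.png',(190,170,290,240),7); save('top','t2.png',(160,160,240,220),9)
E
```

```text
[559.08469621 328.91149066   3.66479337] [3.14127635e+00 1.31084303e-03 3.01322263e+00]
```

View pics/s2.png

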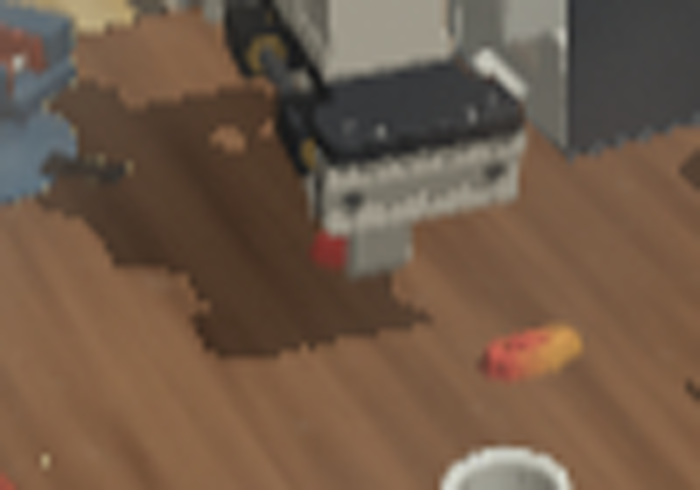

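View pics/t2.png

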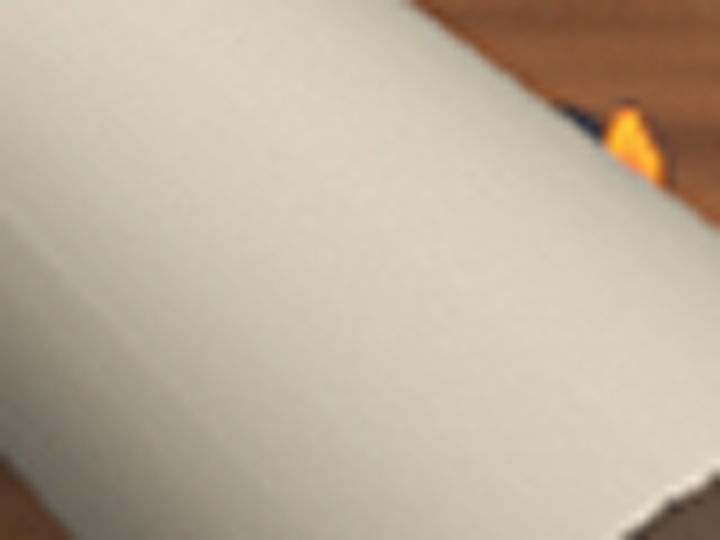

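The scene crop shows the red stern sticking out about 9 mm at (330,250) from between the fingers, as expected. I'll lower slightly and close.

Call:
servo_tool(slide=[[0,0,0.2],[0,0,0.2],[0,0,0.2],[0,0,0.2],[0,0,0.2],[0,0,0.2]], rotation=[[0,0,0],[0,0,0],[0,0,0],[0,0,0],[0,0,0],[0,0,0]], fingers=[0.45,0.05,0.05,0.05,0.05,0.05], newtons=20)

```text
time: 3.0
eef_pos: [559.8, 328.8, 2.4]
ee_rot: [3.141, 0.002, 3.013]
contact_force: [-0.3, 0.1, -0.0]
finger_gap: 15.7
```

Call:
servo_tool(slide=[[0,0,-1],[0,0,-4],[0,0,-9],[0,0,-14],[0,0,-19],[0,0,-22],[0,0,-22]], rotation=[[0,0,0],[0,0,0],[0,0,0],[0,0,0],[0,0,0],[0,0,0],[0,0,0]], fingers=[0.05,0.05,0.05,0.05,0.05,0.05,0.05])

```text
time: 3.7
eef_pos: [562.1, 330.9, 229.7]
ee_rot: [3.134, 0.011, 3.013]
contact_force: [0.1, 0.9, -0.0]
finger_gap: 15.6
```

```bash
cat >> h.py <<'E'
def goto(pos,Rt):
    s=log(); C=R.from_euler('xyz',s['ee_rot']); 
    print('t',s['time'],'slide',np.round(C.inv().apply(np.array(pos)-s['eef_pos'])/10,2),'rot',np.round((C.inv()*Rt).as_rotvec(degrees=True),1),'gap',s['finger_gap'],'pos',s['eef_pos'].round(1))
E
python3 - <<'E'
from h import *
from ik import ori
goto([461,100,215],ori(-np.pi/2,np.radians(5),0))
save('scene','s3.png',(150,90,300,240),5)
E
```

```text
t 3.7 slide [  7.08 -24.21   1.2 ] rot [ 70.7  63.  -77.5] gap 15.585696846017035 pos [562.1 330.9 229.7]
```

View pics/s3.png

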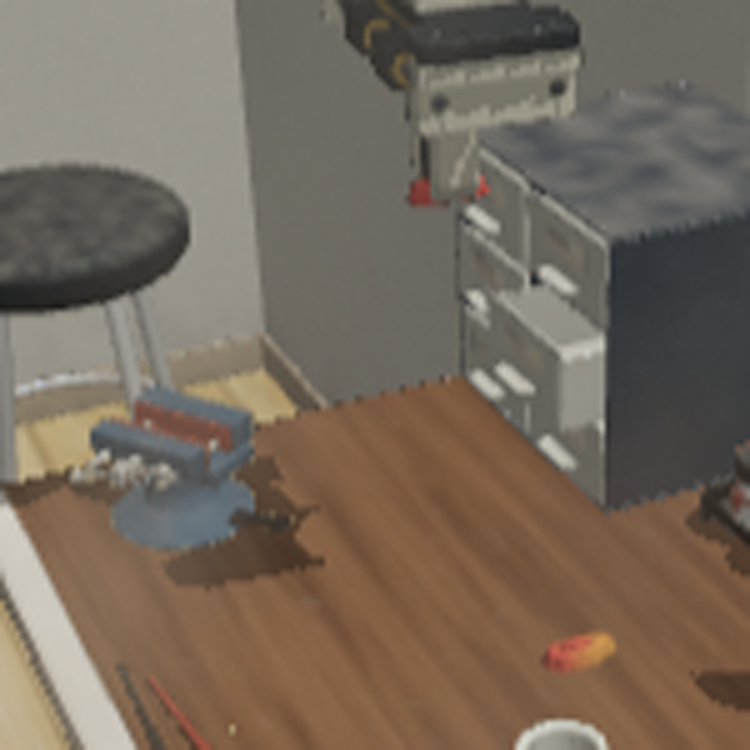

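Call:
servo_tool(slide=[[0.5,-2,0],[1,-4,0],[1.5,-6,0.2],[2,-8,0.4],[2.5,-10,0.5],[3,-12,0.6],[3.5,-14,0.7],[4,-15,0.8]], rotation=[[4.9,4.4,-5.4],[9.8,8.8,-10.8],[14.7,13.2,-16.2],[19.6,17.6,-21.6],[24.5,22,-27],[29.4,26.4,-32.4],[34.3,30.8,-37.8],[39,35,-43]], fingers=[0.05,0.05,0.05,0.05,0.05,0.05,0.05,0.05])

```text
time: 4.55
eef_pos: [501.7, 184.0, 216.5]
ee_rot: [-2.655, -0.78, -2.668]
contact_force: [-0.1, 0.6, -0.3]
finger_gap: 15.4
```

```bash
python3 - <<'E'
from h import *
from ik import ori
goto([461,60,215],ori(-np.pi/2,np.radians(5),0)); print(sense()['qpos'].round(2))
E
```

```text
t 4.55 slide [ 6.49 -5.01 10.15] rot [ 31.6  27.6 -34. ] gap 15.361431334272277 pos [501.7 184.  216.5]
[-0.46  0.83 -0.32  1.32  0.52  1.9   1.4 ]
```

Call:
servo_tool(slide=[[0.9,-0.7,1.4],[1.8,-1.4,2.8],[2.7,-2.1,4.2],[3.6,-2.8,5.6],[4.5,-3.5,7],[5.4,-4.2,8.4],[6.5,-5,10],[6.5,-5,10]], rotation=[[4.5,3.9,-4.9],[9,7.9,-9.7],[13.5,11.8,-14.6],[18,15.8,-19.4],[22.6,19.7,-24.3],[27,23.6,-29],[31.6,27.6,-34],[31.6,27.6,-34]], fingers=[0.05,0.05,0.05,0.05,0.05,0.05,0.05,0.05])

```text
time: 5.35
eef_pos: [458.1, 58.9, 214.0]
ee_rot: [2.996, -1.491, -1.421]
contact_force: [0.5, -0.3, -0.3]
finger_gap: 15.4
```

```bash
python3 - <<'E'
from h import *
from ik import ori
goto([461,10,180],ori(-np.pi/2,np.radians(5),0)); print(sense()['qpos'].round(2))
save('scene','s4.png',(180,120,330,270),5)
save('top','t4.png',(260,170,380,260),6)
save('wrist','w4.png',s=1.5)
E
```

```text
t 5.35 slide [-3.   -0.3   5.14] rot [-0.2 -0.5  0.7] gap 15.430706426510737 pos [458.1  58.9 214. ]
[-0.59  0.93 -0.27  1.73  0.92  1.97  1.83]
```

View pics/s4.png

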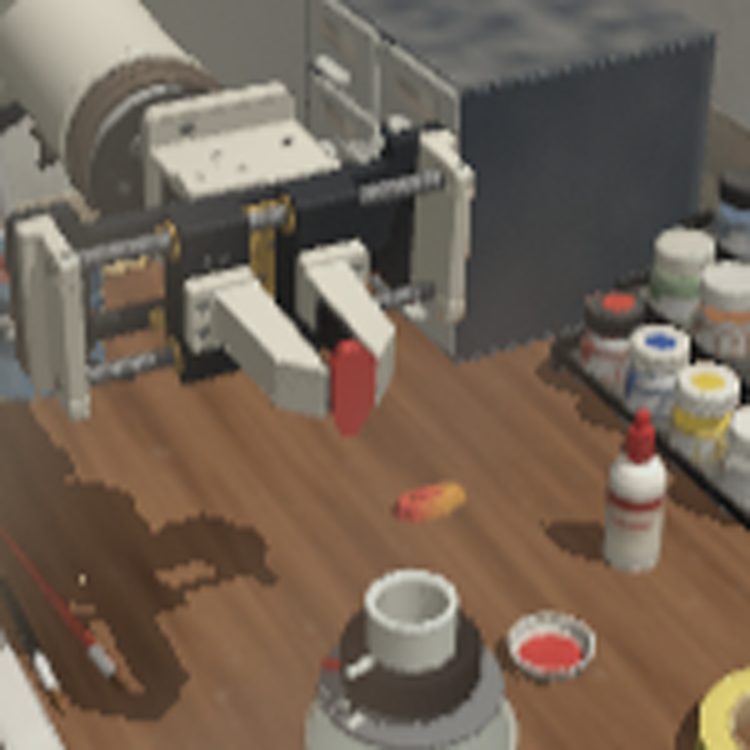

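View pics/t4.png

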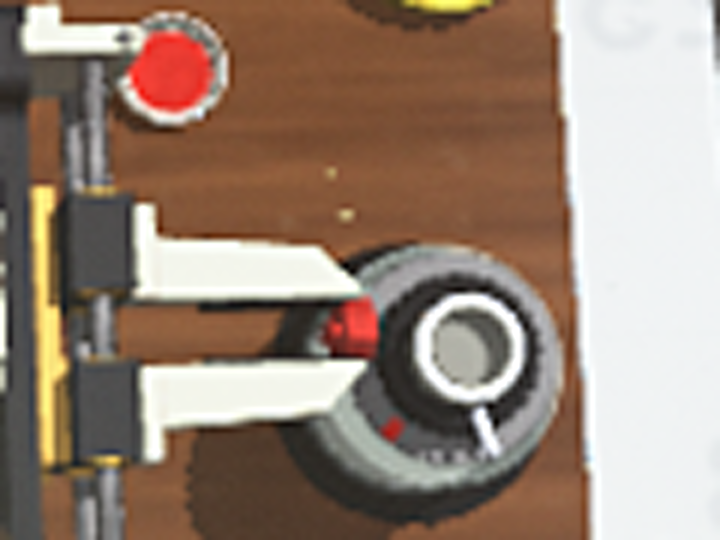

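View pics/w4.png

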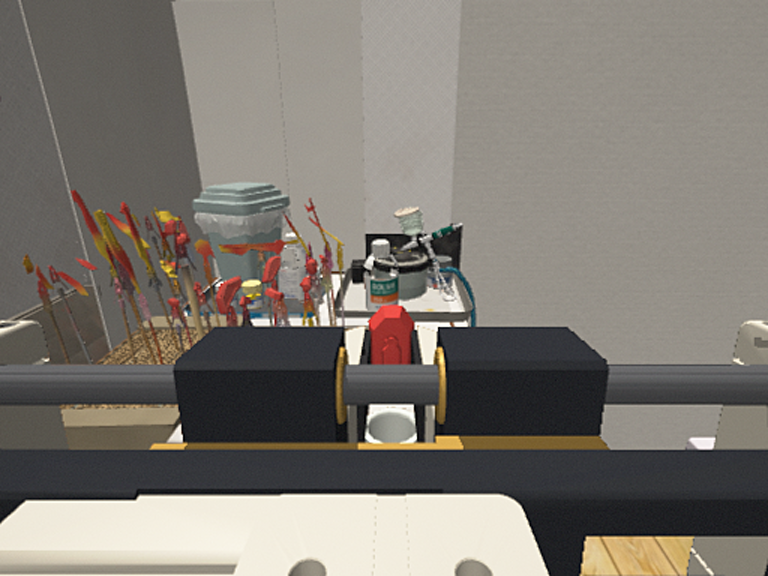

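```bash
python3 - <<'E'
from h import *
import pickle
t=pickle.load(open('f0.pkl','rb'))['top']
px=lambda U,V:((U+.5)/6-.5+260,(V+.5)/6-.5+170)
print('stern top',ray(t,*px(360,322),232),'mouth',ray(t,*px(470,346),145)); s=sense(); print(s['eef_pos'])
C=R.from_euler('xyz',s['ee_rot']); print(C.as_matrix().round(3))
from ik import ori
goto([460,10.5,182],ori(-np.pi/2,np.radians(5),0))
E
```

```text
stern top [461.06320344  61.26443737 232.        ] mouth [460.77072796  15.37629998 145.        ]
[461.43957315  61.22140812 215.57625546]
[[-0.    -1.    -0.   ]
 [-0.087  0.    -0.996]
 [ 0.996 -0.    -0.087]]
t 5.5 slide [-2.9   0.14  5.34] rot [ 0. -0. -0.] gap 15.650064493581514 pos [461.4  61.2 215.6]
```

Call:
servo_tool(slide=[[0,0.1,2.5],[-0.5,0.1,4.5],[-1.5,0.1,5.2],[-2.5,0.1,5.3],[-2.9,0.1,5.3],[-2.9,0.1,5.3]], rotation=[[0,0,0],[0,0,0],[0,0,0],[0,0,0],[0,0,0],[0,0,0]], fingers=[0.05,0.05,0.05,0.05,0.05,0.05])

```text
time: 6.1
eef_pos: [460.4, 11.7, 181.0]
ee_rot: [3.132, -1.484, -1.56]
contact_force: [0.8, 0.1, 0.3]
finger_gap: 15.3
```

```bash
python3 - <<'E'
from h import *
from ik import ori
save('scene','s5.png',(210,170,310,270),6)
save('top','t5.png',(290,190,380,260),8)
goto([460.5,10.5,158],ori(-np.pi/2,np.radians(5),0)); print(sense()['qpos'].round(2))
E
```

```text
t 6.2 slide [-2.36  0.    0.33] rot [-0.  0.  0.] gap 15.446586724536916 pos [460.5  11.8 181.8]
[-0.54  0.95 -0.24  1.79  0.95  1.89  1.78]
```

View pics/s5.png

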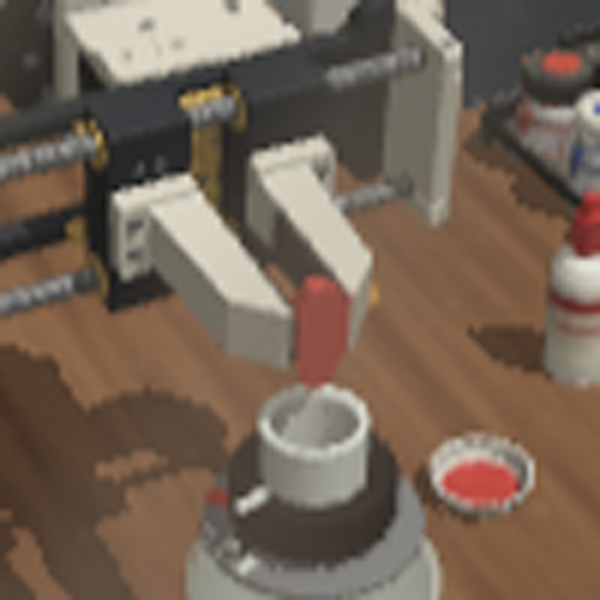

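View pics/t5.png

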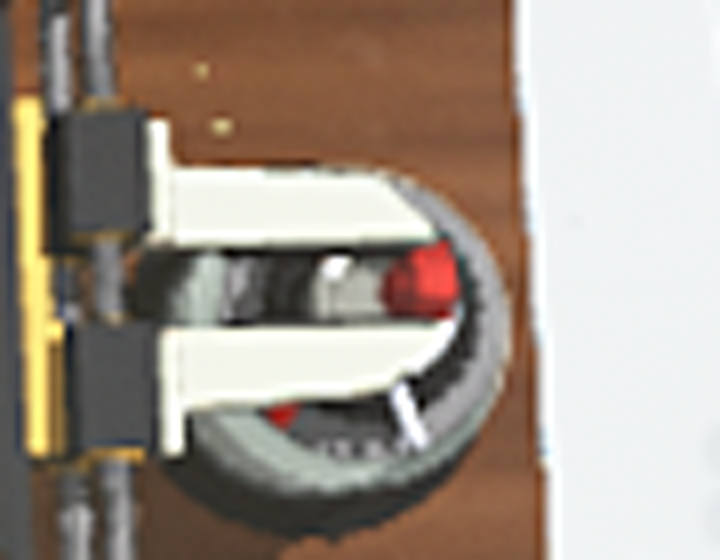

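```bash
python3 - <<'E'
from h import *
import pickle
f=pickle.load(open('f0.pkl','rb'));t=f['top'];s=f['scene']
print('stern',ray(t,290+(425.5/8)-.5,190+280.5/8-.5,198),'bow scene',ray(s,210+320/6-.5,170+386/6-.5,159),'mouth scene',ray(s,210+315/6-.5,170+427/6-.5,145))
E
```

```text
stern [460.72956608  15.06973049 198.        ] bow scene [462.02409378  12.31375836 159.        ] mouth scene [459.50998215  10.70230204 145.        ]
```

Call:
servo_tool(slide=[[-0.6,0,0.1],[-1.2,0,0.1],[-1.8,0,0.2],[-2.3,0,0.25],[-2.35,0,0.3],[-2.35,0,0.3]], rotation=[[0,0,0],[0,0,0],[0,0,0],[0,0,0],[0,0,0],[0,0,0]], fingers=[0.05,0.05,0.05,0.05,0.05,0.05])

```text
time: 6.8
eef_pos: [460.5, 10.7, 157.9]
ee_rot: [3.137, -1.484, -1.565]
contact_force: [0.3, 0.5, 0.8]
finger_gap: 15.6
```

```bash
python3 - <<'E'
from h import *
save('scene','s6.png',(210,170,310,270),6)
s=sense();print(s['eef_pos'],s['contact_force'])
E
```

```text
[460.51356435  10.73831544 158.11486757] [0.05610605 0.41610732 0.72259945]
```

View pics/s6.png

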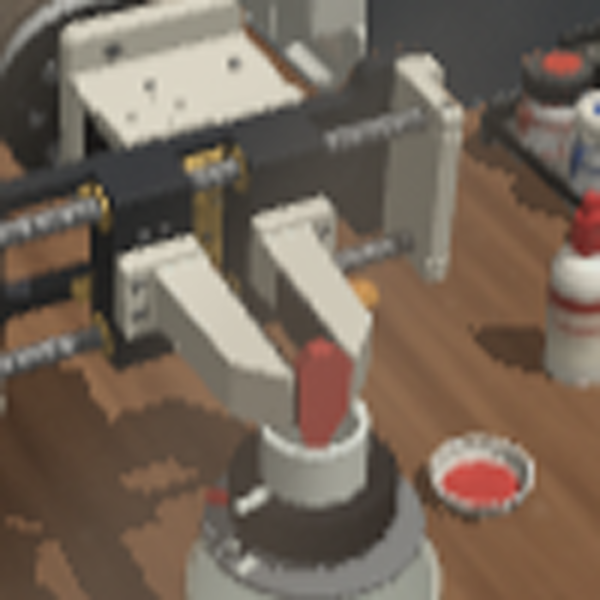

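Call:
servo_tool(slide=[[-0.2,0,0.05],[-0.2,0,0.05],[-0.2,0,0.05],[-0.2,0,0.05],[-0.2,0,0.05],[-0.2,0,0.05]], rotation=[[0,0,0],[0,0,0],[0,0,0],[0,0,0],[0,0,0],[0,0,0]], fingers=[0.05,0.05,0.4,0.4,0.4,0.4])

```text
time: 7.45
eef_pos: [460.5, 10.5, 156.1]
ee_rot: [-3.142, -1.484, -1.57]
contact_force: [0.0, 0.4, -0.1]
finger_gap: 36.3
```

```bash
python3 - <<'E'
from h import *
save('scene','s7.png',(200,170,320,320),4)
s=sense();print(s['eef_pos'],s['contact_force'])
E
```

```text
[460.55126518  10.45513682 156.12405009] [0.3095748  0.15976948 0.25174224]
```

View pics/s7.png

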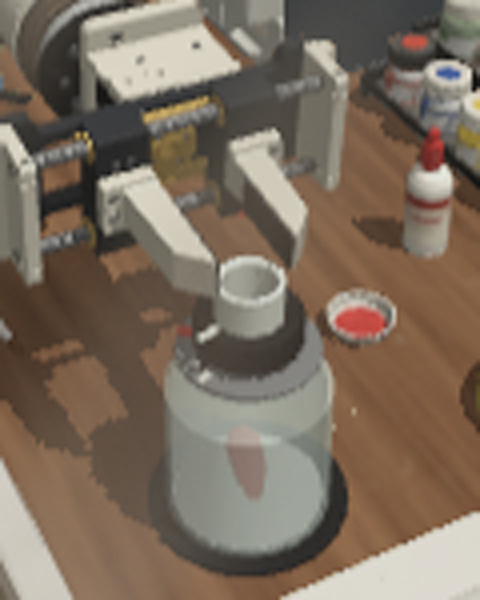

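Red is visible inside the jar body at (247,462). Now the orange one.

Call:
servo_tool(slide=[[2,0,0],[5,0,0],[6,0,-3],[6,0,-8],[6,0,-10]], rotation=[[0,0,0],[0,0,0],[0,0,0],[0,0,0],[0,0,0]], fingers=[0.45,0.45,0.45,0.45,0.45])

```text
time: 8.0
eef_pos: [460.4, 108.7, 224.8]
ee_rot: [-3.136, -1.479, -1.573]
contact_force: [-0.7, 0.3, -0.7]
finger_gap: 41.1
```

```bash
python3 - <<'E'
from h import *
goto([584,231,150],R.from_euler('xyz',[np.pi,0,3.12]))
E
```

```text
t 8.0 slide [ -8.57 -12.4  -11.46] rot [-66.4 -64.8  72.7] gap 41.06934519538772 pos [460.4 108.7 224.8]
```

Call:
servo_tool(slide=[[0,-1,-1],[0,-2,-2],[0,-3,-3],[-1,-4,-4],[-1.5,-5.5,-5],[-2,-7,-6],[-3,-8,-7],[-4,-9,-8]], rotation=[[-4.7,-4.6,5.2],[-9.4,-9.2,10.4],[-14.2,-13.8,15.5],[-18.9,-18.5,20.7],[-23.6,-23.1,25.9],[-28.4,-27.7,31],[-33,-32.3,36.2],[-37.8,-36.9,41.4]], fingers=[0.45,0.45,0.45,0.45,0.45,0.45,0.45,0.45])

```text
time: 8.8
eef_pos: [551.0, 192.8, 192.2]
ee_rot: [-2.76, -0.581, -2.714]
contact_force: [-0.1, -0.6, -0.5]
finger_gap: 41.3
```

```bash
python3 - <<'E'
from h import *
goto([584,231,120],R.from_euler('xyz',[np.pi,0,3.12]))
E
```

```text
t 8.8 slide [-7.79  3.26  2.48] rot [-28.4 -27.7  31.1] gap 41.334851353056685 pos [551.  192.8 192.2]
```

Call:
servo_tool(slide=[[-1.3,0.5,0.4],[-2.6,1,0.8],[-3.9,1.6,1.2],[-5.2,2.2,1.6],[-6.5,2.7,2],[-7.8,3.2,2.5],[-7.8,3.2,2.5]], rotation=[[-4.7,-4.6,5.2],[-9.4,-9.2,10.4],[-14.2,-13.8,15.5],[-18.9,-18.5,20.7],[-23.6,-23.1,25.9],[-28.4,-27.7,31.1],[-28.4,-27.7,31.1]], fingers=[0.45,0.45,0.45,0.45,0.45,0.45,0.45])

```text
time: 9.5
eef_pos: [581.6, 226.5, 118.6]
ee_rot: [-3.139, -0.003, 3.116]
contact_force: [-0.3, -0.4, -0.0]
finger_gap: 41.4
```

```bash
python3 - <<'E'
from h import *
goto([584,230,2],R.from_euler('xyz',[np.pi,0,3.12]))
E
```

```text
t 9.5 slide [-0.26  0.38 11.66] rot [-0.1 -0.2 -0.2] gap 41.35088817008814 pos [581.6 226.5 118.6]
```

Call:
servo_tool(slide=[[-0.3,0.4,4],[-0.3,0.4,7],[-0.3,0.4,9],[-0.3,0.4,10.8],[-0.3,0.4,11.4],[-0.3,0.4,11.5],[-0.3,0.4,11.5]], rotation=[[0,0,0],[0,0,0],[0,0,0],[0,0,0],[0,0,0],[0,0,0],[0,0,0]], fingers=[0.45,0.45,0.45,0.45,0.45,0.45,0.45])

```text
time: 10.2
eef_pos: [585.0, 230.6, 4.2]
ee_rot: [-3.139, -0.002, 3.117]
contact_force: [-0.1, 0.3, -0.2]
finger_gap: 41.0
```

```bash
python3 - <<'E'
from h import *
save('scene','s8.png',(220,170,300,240),7)
goto([584,230,2],R.from_euler('xyz',[np.pi,0,3.12]))
E
```

```text
t 10.25 slide [ 0.12 -0.07  0.26] rot [-0.1 -0.1 -0.2] gap 41.53906080085361 pos [585.3 230.7   4.6]
```

View pics/s8.png

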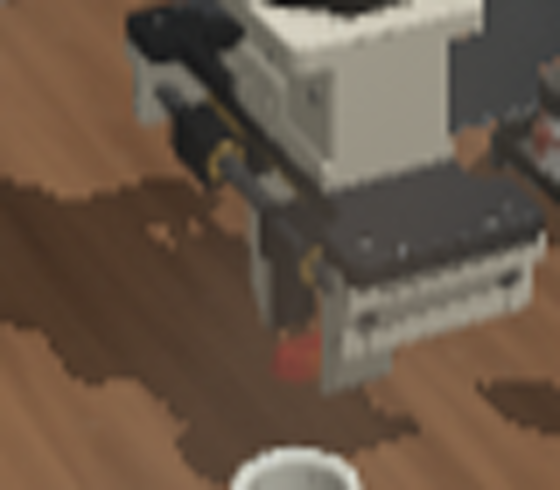

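Call:
servo_tool(slide=[[0,0,0.3],[0,0,0.3],[0,0,0.3],[0,0,0.3],[0,0,0.3],[0,0,0.3],[0,0,0.3]], rotation=[[0,0,0],[0,0,0],[0,0,0],[0,0,0],[0,0,0],[0,0,0],[0,0,0]], fingers=[0.45,0.45,0.05,0.05,0.05,0.05,0.05], newtons=20)

```text
time: 10.95
eef_pos: [585.3, 230.6, 1.7]
ee_rot: [-3.14, -0.002, 3.116]
contact_force: [0.0, 0.7, -0.3]
finger_gap: 16.1
```

Call:
servo_tool(slide=[[0,0,-1],[0,0,-4],[0,0,-9],[0,0,-14],[0,0,-19],[0,0,-22],[0,0,-22]], rotation=[[0,0,0],[0,0,0],[0,0,0],[0,0,0],[0,0,0],[0,0,0],[0,0,0]], fingers=[0.05,0.05,0.05,0.05,0.05,0.05,0.05])

```text
time: 11.65
eef_pos: [588.9, 232.6, 228.8]
ee_rot: [3.139, 0.009, 3.116]
contact_force: [0.8, 0.1, -0.5]
finger_gap: 16.1
```

```bash
python3 - <<'E'
from h import *
from ik import ori
goto([461,100,215],ori(-np.pi/2,np.radians(5),0))
E
```

```text
t 11.65 slide [ 12.46 -13.58   1.24] rot [ 66.5  65.4 -73. ] gap 16.095469133172372 pos [588.9 232.6 228.8]
```

Call:
servo_tool(slide=[[0.8,-1,0],[1.6,-2,0],[2.4,-3,0],[3.2,-4,0.2],[4,-5,0.4],[4.8,-6,0.6],[5.6,-7,0.7],[6.4,-8,0.8]], rotation=[[4.7,4.6,-5.2],[9.4,9.2,-10.4],[14.2,13.9,-15.5],[18.9,18.6,-20.7],[23.6,23.2,-25.9],[28.4,27.8,-31],[33,32.5,-36.2],[37.8,37.1,-41.4]], fingers=[0.05,0.05,0.05,0.05,0.05,0.05,0.05,0.05])

```text
time: 12.45
eef_pos: [523.0, 153.9, 219.8]
ee_rot: [-2.673, -0.801, -2.591]
contact_force: [0.3, -0.8, -0.4]
finger_gap: 15.9
```

```bash
python3 - <<'E'
from h import *
from ik import ori
goto([461,60,215],ori(-np.pi/2,np.radians(5),0)); print(sense()['qpos'].round(2))
E
```

```text
t 12.45 slide [ 6.75 -0.78  8.98] rot [ 28.5  28.1 -31.4] gap 15.94031385314726 pos [523.  153.9 219.8]
[-0.51  0.81 -0.18  1.34  0.52  1.84  1.55]
```

Call:
servo_tool(slide=[[1,-0.1,1.3],[2,-0.2,2.6],[3,-0.3,3.9],[4,-0.4,5.2],[5,-0.5,6.5],[6,-0.6,7.8],[6.7,-0.8,9],[6.7,-0.8,9]], rotation=[[4.1,4,-4.5],[8.2,8,-9],[12.3,12,-13.5],[16.4,16,-18],[20.5,20,-22.5],[24.6,24,-27],[28.5,28.1,-31.4],[28.5,28.1,-31.4]], fingers=[0.05,0.05,0.05,0.05,0.05,0.05,0.05,0.05])

```text
time: 13.25
eef_pos: [458.8, 59.0, 212.9]
ee_rot: [3.031, -1.489, -1.458]
contact_force: [0.3, 0.2, -0.1]
finger_gap: 15.9
```

```bash
python3 - <<'E'
from h import *
from ik import ori
goto([460.5,10.5,182],ori(-np.pi/2,np.radians(5),0)); print(sense()['qpos'].round(2))
E
```

```text
t 13.25 slide [-2.68 -0.19  5.08] rot [-0.1 -0.3  0.5] gap 15.916594842421059 pos [458.8  59.  212.9]
[-0.64  0.92 -0.19  1.73  0.89  1.93  1.85]
```

Call:
servo_tool(slide=[[0,-0.1,2.5],[-0.5,-0.2,4.3],[-1.5,-0.2,5],[-2.4,-0.2,5.1],[-2.7,-0.2,5.1],[-2.7,-0.2,5.1]], rotation=[[0,-0.3,0.5],[0,-0.3,0.5],[0,-0.3,0.5],[0,-0.3,0.5],[0,-0.3,0.5],[0,-0.3,0.5]], fingers=[0.05,0.05,0.05,0.05,0.05,0.05])

```text
time: 13.85
eef_pos: [460.7, 11.2, 180.9]
ee_rot: [3.131, -1.483, -1.557]
contact_force: [0.3, 0.6, -0.3]
finger_gap: 15.7
```

```bash
python3 - <<'E'
from h import *
from ik import ori
save('scene','s9.png',(210,170,310,270),6)
save('top','t9.png',(290,190,380,260),8)
goto([460.5,10.5,156],ori(-np.pi/2,np.radians(5),0)); print(sense()['qpos'].round(2))
E
```

```text
t 13.95 slide [-2.54  0.03  0.29] rot [-0.2  0.   0. ] gap 15.769670217519689 pos [460.8  11.2 181.6]
[-0.59  0.94 -0.17  1.8   0.93  1.84  1.8 ]
```

View pics/s9.png

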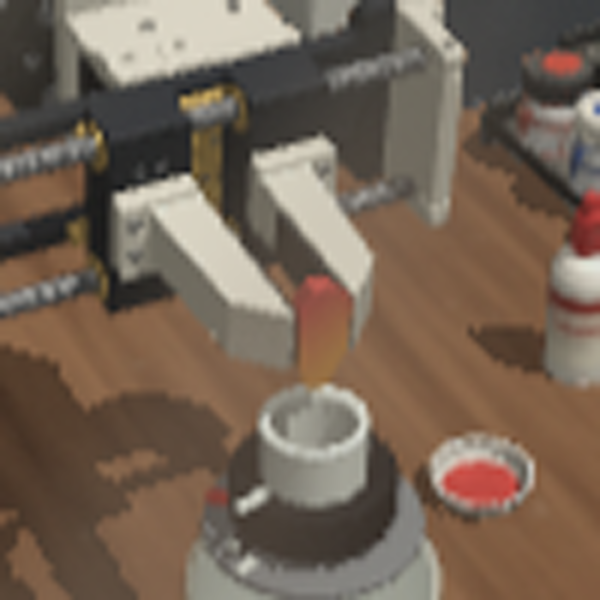

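View pics/t9.png

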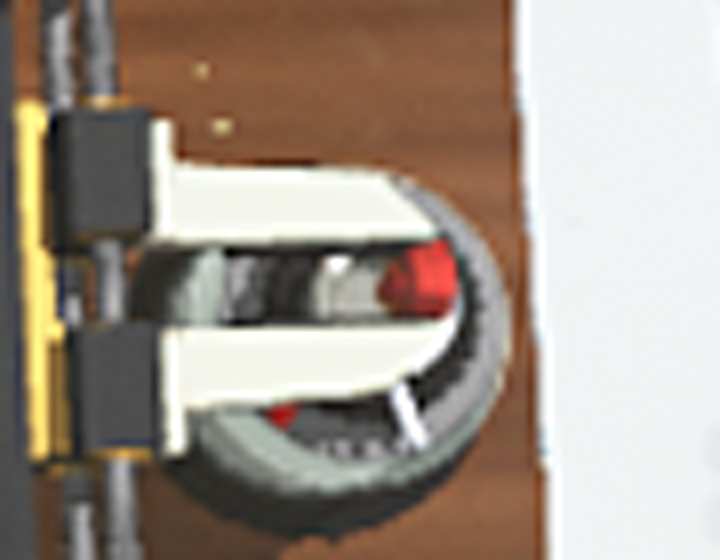

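Same picture as with the red part: stern at (425,280) in the top crop, bow at (318,385) just above the mouth. I'll lower and release in the same way.

Call:
servo_tool(slide=[[-0.6,0,0.1],[-1.2,0,0.2],[-1.8,0,0.25],[-2.4,0,0.3],[-2.5,0,0.3],[-2.5,0,0.3]], rotation=[[0,0,0],[0,0,0],[0,0,0],[0,0,0],[0,0,0],[0,0,0]], fingers=[0.05,0.05,0.05,0.05,0.05,0.05])

```text
time: 14.55
eef_pos: [460.7, 10.3, 156.1]
ee_rot: [3.132, -1.484, -1.559]
contact_force: [-0.7, -0.4, -0.7]
finger_gap: 16.3
```

Call:
servo_tool(slide=[[0,0,0],[0,0,0],[0,0,0],[0,0,0]], rotation=[[0,0,0],[0,0,0],[0,0,0],[0,0,0]], fingers=[0.4,0.4,0.4,0.4])

```text
time: 14.95
eef_pos: [460.7, 10.4, 156.3]
ee_rot: [3.135, -1.484, -1.561]
contact_force: [0.1, 0.0, -0.8]
finger_gap: 35.7
```

```bash
python3 - <<'E'
from h import *
save('scene','s10.png',(200,170,320,320),4)
s=sense();print(s['eef_pos'],s['contact_force'])
E
```

```text
[460.72845784  10.35864521 156.24894583] [0.39200973 0.0869411  0.1959173 ]
```

View pics/s10.png

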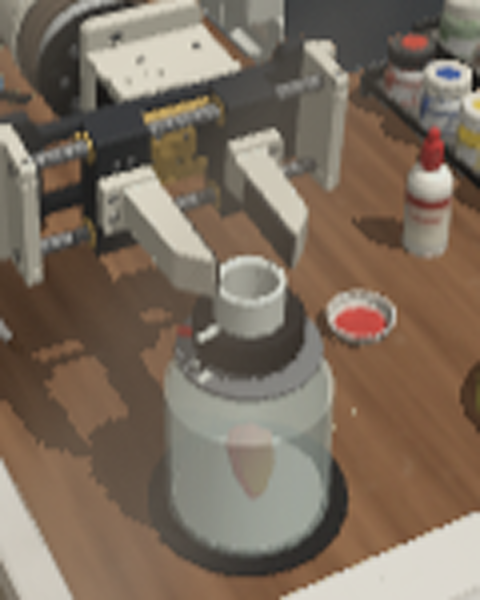

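```bash
python3 - <<'E'
from ik import *
from h import sense
q0=sense()['qpos'];p=np.array([460.5,15,109.])
for y0 in np.radians(range(-180,180,20)):
    q,e=ik(p,R.from_euler('xyz',[np.pi,0,y0]),q0)
    ok=e<.05; es=[];qq=q
    for k in range(1,8):
        qq,e2=ik(p,R.from_euler('xyz',[np.pi,0,y0-1.25*k/7]),qq); es.append(e2)
    print(round(np.degrees(y0)),ok,round(max(es),3),q.round(2),qq.round(2))
E
```

```text
-180 True 0.0 [-0.06  0.31 -0.01  2.12  0.01  0.72  1.49] [-0.28  0.32  0.24  2.12 -0.11  0.72  0.35]
-160 True 0.0 [ 0.01  0.31 -0.1   2.12  0.05  0.72  1.8 ] [-0.21  0.31  0.16  2.12 -0.07  0.72  0.66]
-140 True 0.0 [ 0.09  0.31 -0.19  2.12  0.09  0.72  2.11] [-0.13  0.31  0.07  2.12 -0.03  0.72  0.97]
-120 True 0.0 [ 0.17  0.32 -0.29  2.12  0.13  0.72  2.42] [-0.05  0.31 -0.03  2.12  0.01  0.72  1.28]
-100 True 0.0 [ 0.57  0.4  -0.76  2.12  0.4   0.77  2.52] [ 0.34  0.34 -0.48  2.12  0.23  0.73  1.43]
-80 True 0.0 [ 0.88  0.65 -1.23  2.12  0.78  0.95  2.52] [ 0.7   0.47 -0.94  2.12  0.53  0.81  1.5 ]
-60 False 0.0 [ 0.93  0.93 -1.49  2.13  1.09  1.22  2.52] [ 0.92  0.73 -1.32  2.12  0.86  1.01  1.54]
-40 False 1.442 [ 0.87  0.89 -1.49  2.23  1.26  1.23  2.52] [ 0.95  0.8  -1.38  2.12  0.93  1.07  1.84]
-20 False 3.258 [ 0.86  0.84 -1.49  2.37  1.49  1.17  2.52] [ 0.96  0.87 -1.44  2.12  0.99  1.14  2.14]
0 False 4.486 [ 0.72  0.94 -1.49  2.37  1.56  1.41  2.52] [ 0.97  0.93 -1.49  2.12  1.04  1.2   2.45]
20 False 6.249 [ 0.46  0.76 -1.22  2.37  1.57  1.34  2.52] [ 0.9   0.91 -1.49  2.17  1.15  1.23  2.52]
40 False 7.666 [-0.44  0.52 -0.22  2.37  1.57  0.93  2.52] [ 0.86  0.87 -1.49  2.28  1.35  1.21  2.52]
60 False 5.586 [-0.66  0.4   0.67  2.37  4.5   0.24  1.11] [-0.66  0.4   0.67  2.37  4.5   0.24 -0.14]
80 False 5.586 [-0.66  0.4   0.67  2.37  4.5   0.24  1.46] [-0.66  0.4   0.67  2.37  4.5   0.24  0.21]
100 True 0.0 [-0.35  0.32  0.33  2.12 -0.15  0.72  0.25] [-0.59  0.36  0.6   2.12 -0.3   0.75 -0.87]
120 True 0.0 [-0.28  0.32  0.24  2.12 -0.11  0.72  0.55] [-0.51  0.34  0.5   2.12 -0.25  0.74 -0.57]
140 True 0.0 [-0.21  0.31  0.15  2.12 -0.07  0.72  0.87] [-0.43  0.33  0.41  2.12 -0.2   0.73 -0.27]
160 True 0.0 [-0.13  0.31  0.07  2.12 -0.03  0.72  1.18] [-0.36  0.32  0.33  2.12 -0.15  0.72  0.04]
```

Call:
servo_tool(slide=[[2,0,0],[5,0,0],[9,0,0],[10,0,-2],[10,0,-4],[10,0,-4]], rotation=[[0,0,0],[0,0,0],[0,0,0],[0,0,0],[0,0,0],[0,0,0]], fingers=[0.4,0.4,0.4,0.85,0.85,0.85])

```text
time: 15.6
eef_pos: [461.0, 44.1, 259.6]
ee_rot: [-3.131, -1.48, -1.576]
contact_force: [0.7, 0.7, 0.3]
finger_gap: 56.1
```

```bash
python3 - <<'E'
from h import *
save('scene','s11.png',(200,210,320,320),6)
save('top','t11.png',(290,190,380,260),8)
goto([460.5,15,200],R.from_euler('xyz',[np.pi,0,np.pi]))
goto([460.5,15,200],R.from_euler('xyz',[np.pi,0,np.radians(-140)]))
E
```

```text
t 15.7 slide [-5.67  0.02  3.16] rot [-65.7 -65.5  71.8] gap 64.29268640694626 pos [460.7  41.6 259.3]
t 15.7 slide [-5.67  0.02  3.16] rot [-37.  -79.1  40.5] gap 64.29268640694626 pos [460.7  41.6 259.3]
```

View pics/s11.png

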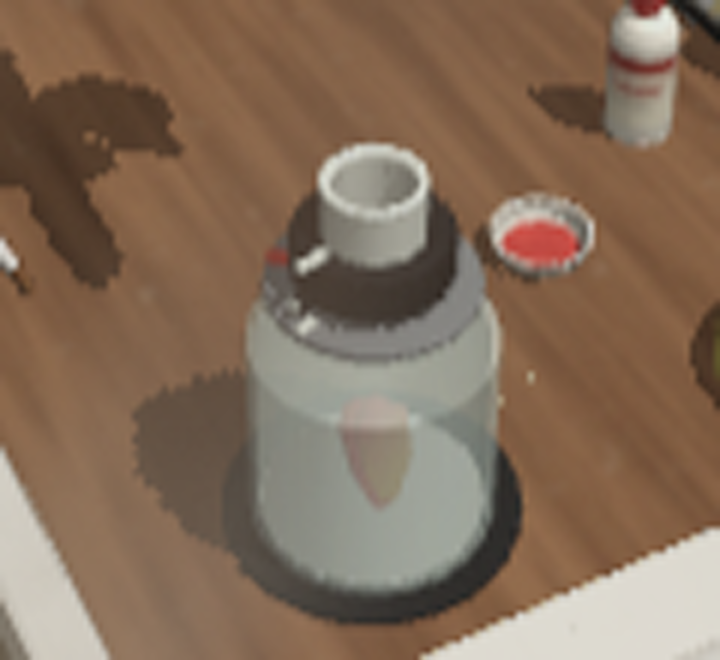

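View pics/t11.png

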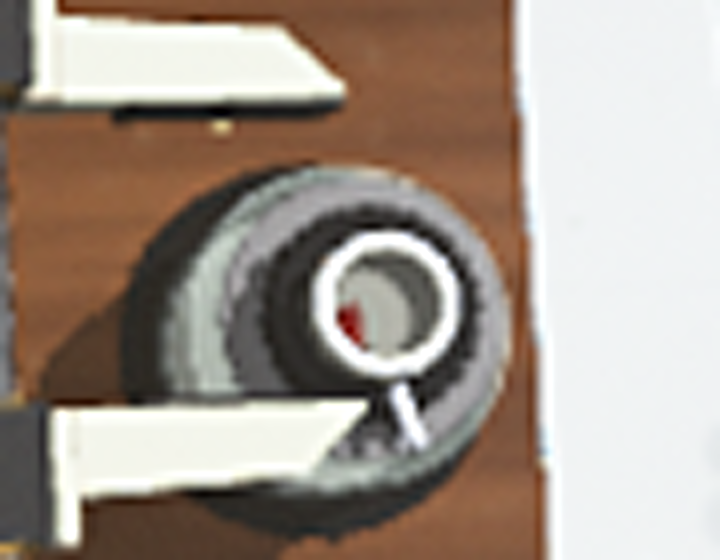

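```bash
python3 - <<'E'
from h import *
import pickle
f=pickle.load(open('f0.pkl','rb'));t=f['top'];s=f['scene']
c=lambda U,V:((U+.5)/6-.5+200,(V+.5)/6-.5+210)
for z in (8,30,45): print(z,'tip',ray(s,*c(380,505),z).round(0),'stern',ray(s,*c(375,398),z).round(0))
print(ray(t,290+350.5/8-.5,190+325.5/8-.5,10))
E
```

```text
8 tip [460.   6.   8.] stern [482.  51.   8.]
30 tip [451. -11.  30.] stern [472.  32.  30.]
45 tip [444. -23.  45.] stern [465.  19.  45.]
[466.52953039   3.84196538  10.        ]
```

Call:
servo_tool(slide=[[0.5,0,0],[1,0,0],[1,0,0],[1,0,0.5],[1,0,1],[0.5,0,1],[0,0,1.3],[-0.5,0,1.5]], rotation=[[-4.7,-4.6,5.1],[-9.4,-9.2,10.2],[-14,-14,15.3],[-18.8,-18.7,20.5],[-23.5,-23.4,25.6],[-28.2,-28.1,30.8],[-32.8,-32.7,35.9],[-37.5,-37.4,41]], fingers=[0.85,0.85,0.85,0.85,0.85,0.85,0.85,0.85])

```text
time: 16.5
eef_pos: [460.6, 25.7, 252.4]
ee_rot: [-2.763, -0.584, -2.703]
contact_force: [0.7, -0.6, -0.5]
finger_gap: 77.9
```

```bash
python3 - <<'E'
from h import *
goto([460.5,15,190],R.from_euler('xyz',[np.pi,0,np.pi]))
goto([460.5,15,190],R.from_euler('xyz',[np.pi,0,np.radians(-160)]))
save('scene','s12.png',(200,210,320,320),6)
E
```

```text
t 16.5 slide [-3.05  1.13  5.43] rot [-28.1 -28.   30.4] gap 77.90956751735469 pos [460.6  25.7 252.4]
t 16.5 slide [-3.05  1.13  5.43] rot [-22.5 -32.1  11.2] gap 77.90956751735469 pos [460.6  25.7 252.4]
```

View pics/s12.png

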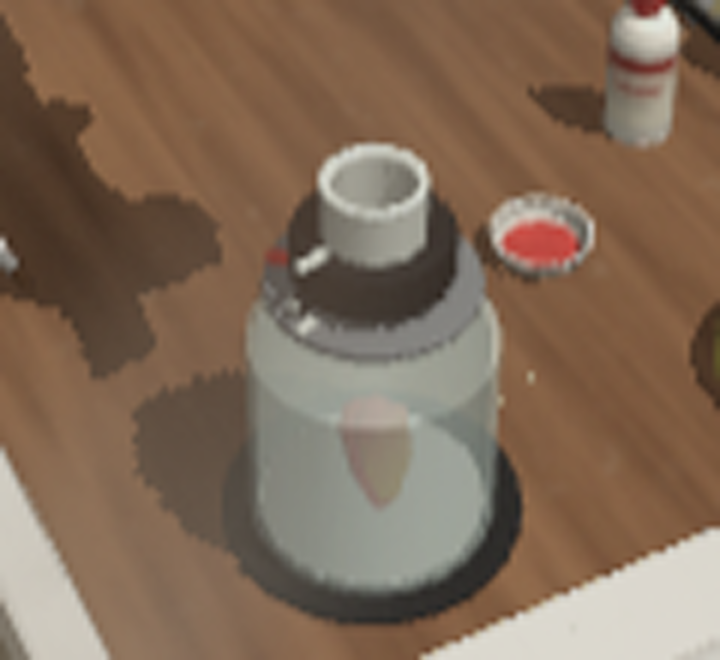

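```bash
python3 - <<'E'
from h import *
p=grab_frame('scene');im=p['pixels'][268:310,238:288,::-1].astype(float)
im=np.clip((im-im.mean((0,1)))*3+128,0,255).astype(np.uint8)
cv2.imwrite('pics/e1.png',cv2.resize(im,None,fx=14,fy=14,interpolation=cv2.INTER_CUBIC))
p=grab_frame('top');im=p['pixels'][212:245,318:358,::-1]
cv2.imwrite('pics/e2.png',cv2.resize(im,None,fx=16,fy=16,interpolation=cv2.INTER_CUBIC))
E
```

```text
(no output)
```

View pics/e1.png

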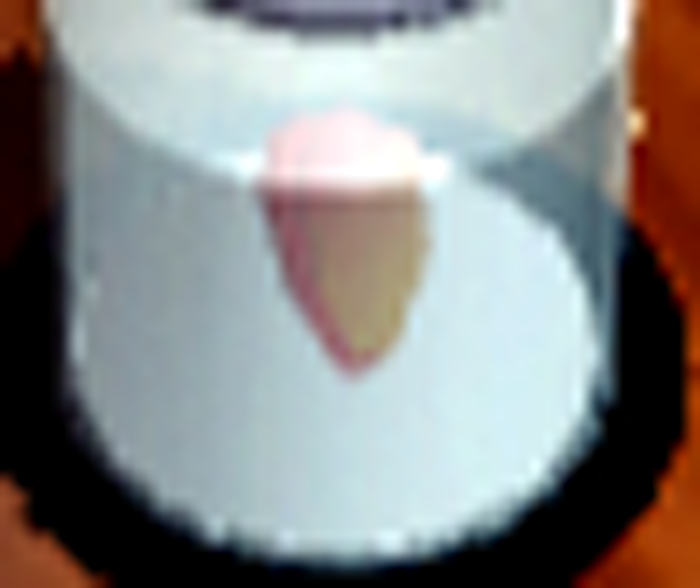

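View pics/e2.png

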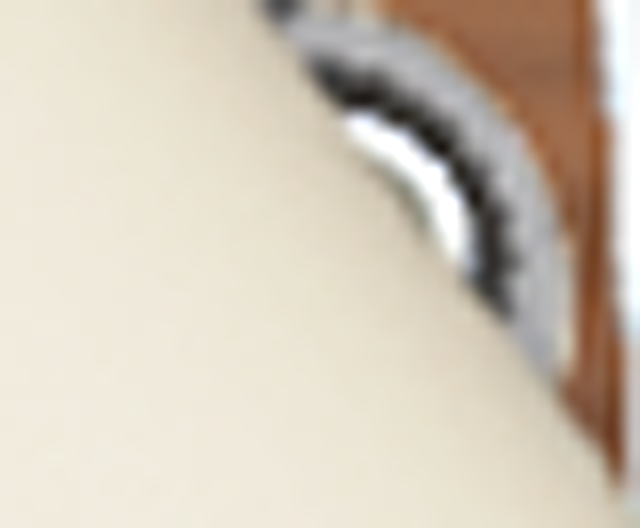

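Call:
servo_tool(slide=[[-0.5,0.2,1],[-1.1,0.4,2],[-1.7,0.6,3],[-2.4,0.9,4.3],[-3,1.1,5.4],[-3,1.1,5.4],[-3,1.1,5.4]], rotation=[[-4.5,-6.4,2.2],[-9,-12.8,4.5],[-13.5,-19.2,6.7],[-18,-25.7,9],[-22.5,-32.1,11.2],[-22.5,-32.1,11.2],[-22.5,-32.1,11.2]], fingers=[0.85,0.85,0.85,0.85,0.85,0.85,0.85])

```text
time: 17.35
eef_pos: [458.3, 12.9, 191.0]
ee_rot: [-3.138, -0.009, -2.787]
contact_force: [0.6, 0.6, 1.0]
finger_gap: 78.0
```

```bash
python3 - <<'E'
from h import *
print(sense()['qpos'].round(2))
goto([460.5,15,109],R.from_euler('xyz',[np.pi,0,np.radians(-160)]))
save('scene','s13.png',(190,170,330,290),5)
save('wrist','w13.png',s=1.5)
E
```

```text
[-0.    0.18 -0.1   2.05  0.03  0.92  1.81]
t 17.35 slide [-0.35  0.15  8.2 ] rot [-0.2 -0.5  0.3] gap 77.98482302055343 pos [458.3  12.9 191. ]
```

View pics/s13.png

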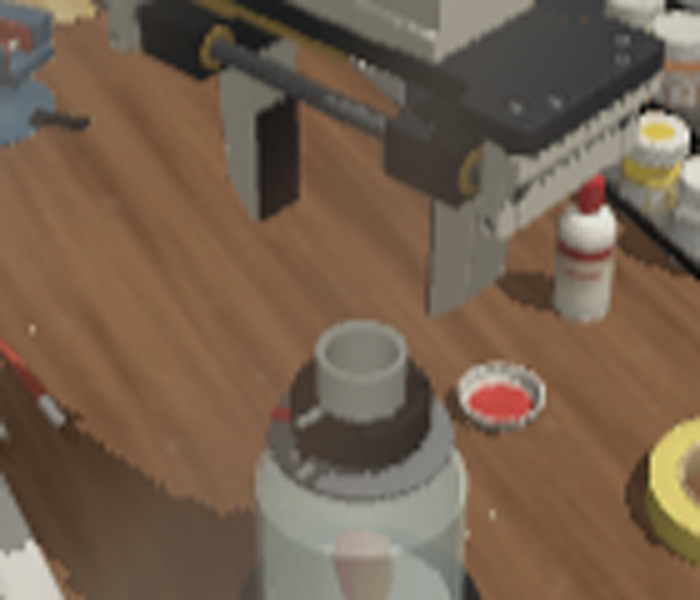

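View pics/w13.png

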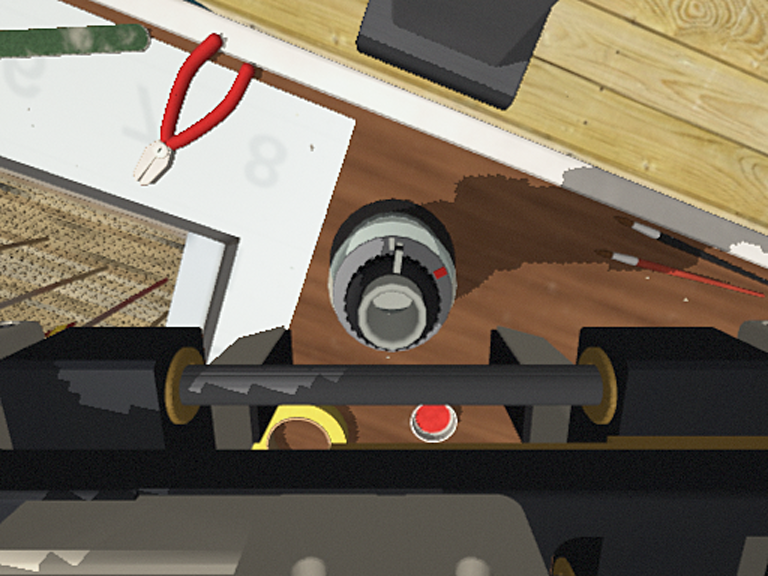

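Call:
servo_tool(slide=[[-0.3,0.2,1.5],[-0.35,0.2,4],[-0.35,0.2,6],[-0.35,0.2,7.5],[-0.35,0.2,8.1],[-0.35,0.2,8.15],[-0.35,0.2,8.15]], rotation=[[0,-0.5,0],[0,-0.5,0],[0,-0.5,0],[0,-0.5,0],[0,-0.5,0],[0,-0.5,0],[0,-0.5,0]], fingers=[0.85,0.85,0.85,0.85,0.85,0.85,0.85])

```text
time: 18.15
eef_pos: [462.9, 18.1, 110.5]
ee_rot: [-3.138, 0.002, -2.783]
contact_force: [1.3, -0.2, -0.1]
finger_gap: 78.2
```

```bash
python3 - <<'E'
from h import *
print(sense()['contact_force'])
goto([460.5,15,108.5],R.from_euler('xyz',[np.pi,0,np.radians(-160)]))
save('scene','s14.png',(190,170,330,290),5)
E
```

```text
[ 1.28571976 -0.20155077 -0.09687477]
t 18.15 slide [ 0.33 -0.2   0.2 ] rot [-0.2  0.1  0.6] gap 78.21237420510577 pos [462.9  18.1 110.5]
```

View pics/s14.png

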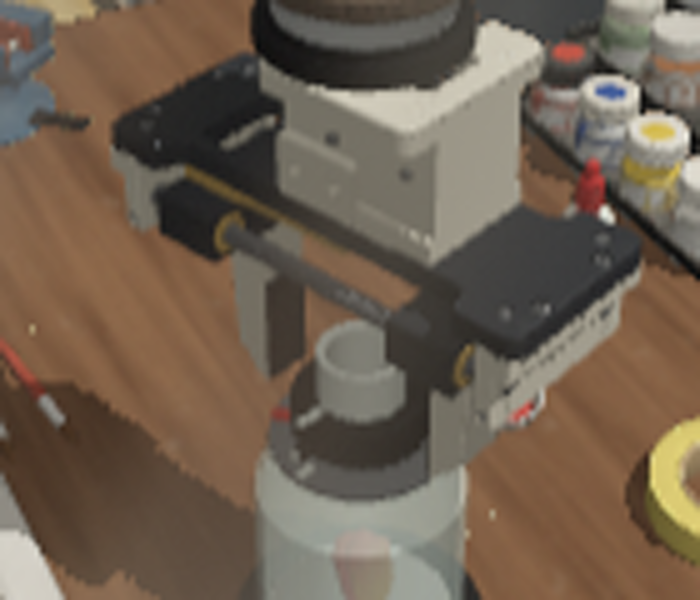

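Call:
servo_tool(slide=[[0.3,-0.2,0.2],[0.3,-0.2,0.2],[0.3,-0.2,0.2]], rotation=[[0,0,0.5],[0,0,0.5],[0,0,0.5]], fingers=[0.85,0.85,0.75])

```text
time: 18.5
eef_pos: [461.1, 14.7, 109.2]
ee_rot: [-3.137, 0.004, -2.793]
contact_force: [0.4, -0.6, -0.5]
finger_gap: 73.7
```

Call:
servo_tool(slide=[[0,0,0],[0,0,0],[0,0,0],[0,0,0],[0,0,0]], rotation=[[0,0,0],[0,0,0],[0,0,0],[0,0,0],[0,0,0]], fingers=[0.5,0.5,0.5,0.5,0.5], newtons=25)

```text
time: 19.0
eef_pos: [461.1, 15.0, 109.3]
ee_rot: [-3.138, 0.004, -2.792]
contact_force: [-0.9, 0.8, 2.7]
finger_gap: 51.6
```

Call:
servo_tool(slide=[[0,0,0],[0,0,0],[0,0,0],[0,0,0],[0,0,0],[0,0,0],[0,0,0],[0,0,0]], rotation=[[0,0,4],[0,0,8],[0,0,12],[0,0,16],[0,0,20],[0,0,24],[0,0,28],[0,0,32]], fingers=[0.5,0.5,0.5,0.5,0.5,0.5,0.5,0.5])

```text
time: 19.8
eef_pos: [461.1, 14.5, 109.4]
ee_rot: [-3.14, 0.006, 2.93]
contact_force: [-0.7, -0.8, 1.3]
finger_gap: 51.3
```

```bash
python3 - <<'E'
from h import *
s=sense();print(s['contact_force'],s['ft_torque'],s['ee_rot'],s['eef_pos'])
save('top','t15.png',(290,190,380,260),8); save('wrist','w15.png',s=1.5)
E
```

```text
[-0.66070569 -0.77928492  1.33444399] [-0.41228752  0.1856429   0.15609058] [-3.13964843  0.00550475  2.92990351] [461.14442271  14.48984077 109.35876266]
```

View pics/w15.png

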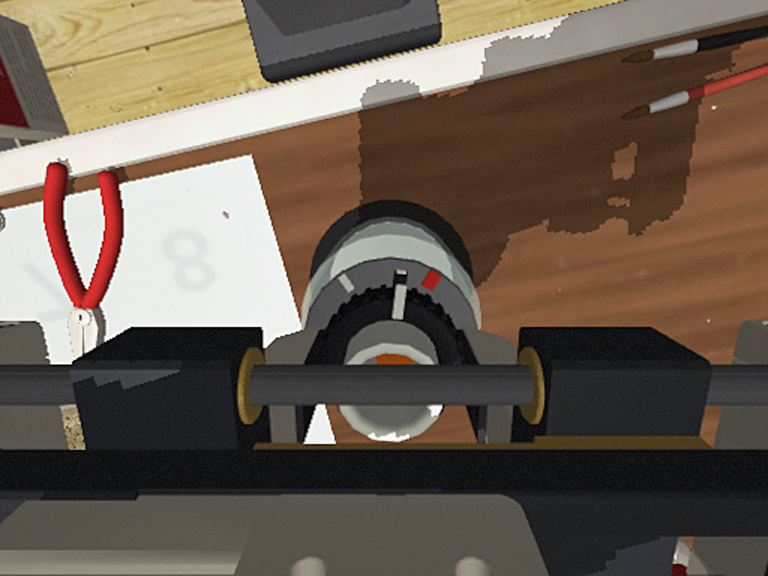

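Call:
servo_tool(slide=[[0,0,0],[0,0,0],[0,0,0],[0,0,0],[0,0,0],[0,0,0],[0,0,0],[0,0,0]], rotation=[[0,0,4],[0,0,8],[0,0,12],[0,0,16],[0,0,20],[0,0,24],[0,0,28],[0,0,30]], fingers=[0.5,0.5,0.5,0.5,0.5,0.5,0.5,0.5])

```text
time: 20.7
eef_pos: [461.7, 13.5, 109.5]
ee_rot: [3.141, 0.008, 2.41]
contact_force: [1.9, -4.6, -0.9]
finger_gap: 51.8
```

Call:
servo_tool(slide=[[0,0,0],[0,0,0],[0,0,0]], rotation=[[0,0,2],[0,0,3],[0,0,3]], fingers=[0.5,0.5,0.5])

```text
time: 21.0
eef_pos: [462.1, 12.9, 109.5]
ee_rot: [3.141, 0.009, 2.359]
contact_force: [1.3, -3.3, -0.4]
finger_gap: 51.9
```

```bash
python3 - <<'E'
from h import *
s=sense();print(s['contact_force'],s['ft_torque'],s['ee_rot'],s['eef_pos'],s['qpos'])
save('wrist','w16.png',s=1.5)
E
```

```text
[ 1.30129473 -3.30985668 -0.36371734] [-0.86623786 -0.3089601   0.63249339] [3.14083916 0.00876638 2.35933508] [462.06531508  12.88837657 109.53038817] [-0.20660793  0.30395046  0.13291434  2.12870278 -0.05167042  0.70583758
  0.74793226]
```

View pics/w16.png

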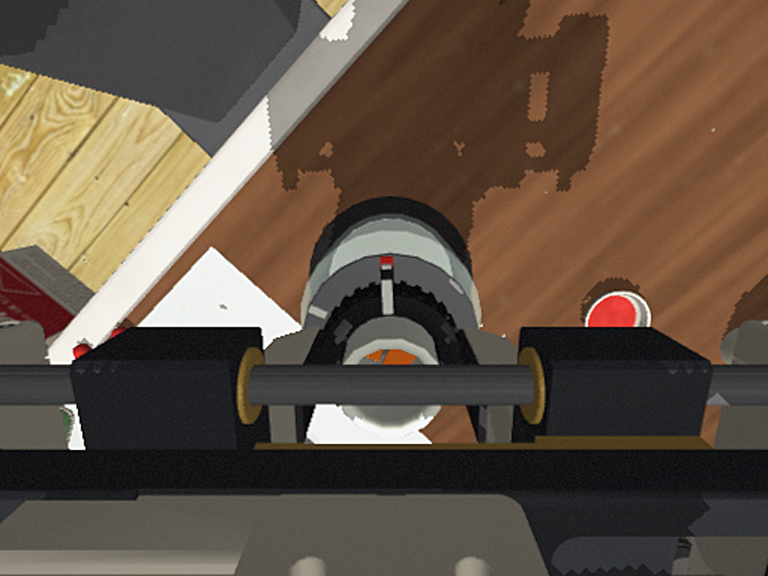

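Pointer (388,285) lies on the red mark (387,260), and the moment rose to 0.63 N m, so the ring is at its stop. I'll release and lift.

Call:
servo_tool(slide=[[0,0,0],[0,0,0],[0,0,0],[0,0,0],[0,0,0]], rotation=[[0,0,1],[0,0,0],[0,0,0],[0,0,0],[0,0,0]], fingers=[0.85,0.85,0.85,0.85,0.85])

```text
time: 21.55
eef_pos: [462.0, 13.1, 109.5]
ee_rot: [3.141, 0.008, 2.359]
contact_force: [-0.2, -0.7, -0.1]
finger_gap: 77.9
```

Call:
servo_tool(slide=[[0,0,-2],[0,0,-5],[0,0,-9],[0,0,-12],[2,0,-14],[5,0,-15],[9,0,-15],[10,0,-15]], rotation=[[0,0,0],[0,0,0],[0,0,0],[0,0,0],[0,0,0],[0,0,0],[0,0,0],[0,0,0]], fingers=[0.85,0.85,0.85,0.85,0.85,0.85,0.85,0.85])

```text
time: 22.35
eef_pos: [387.5, 86.9, 258.9]
ee_rot: [3.14, 0.007, 2.363]
contact_force: [0.5, -0.7, -0.1]
finger_gap: 77.9
```

```bash
python3 - <<'E'
from h import *
save('scene','s17.png',(200,190,330,320),5); save('top','t17.png',(260,120,390,260),5); save('wrist','w17.png',s=1.5)
s=sense();print(s['eef_pos'],s['contact_force'])
E
```

```text
[390.12660085  84.36949534 258.77758041] [-0.45271201 -1.14853876 -0.68725723]
```

View pics/s17.png

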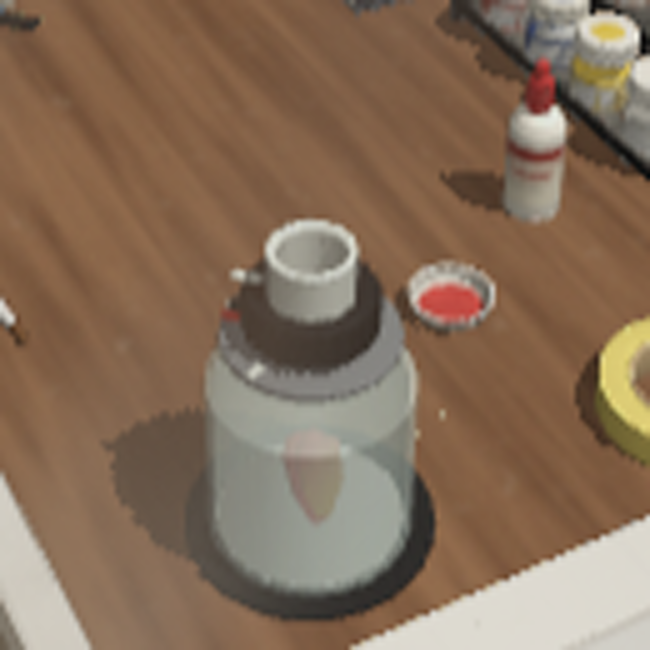

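View pics/t17.png

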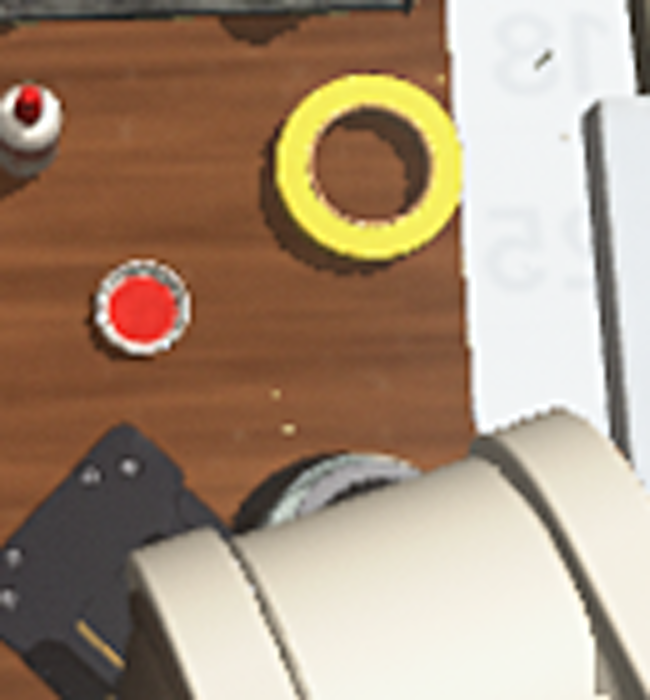

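View pics/w17.png

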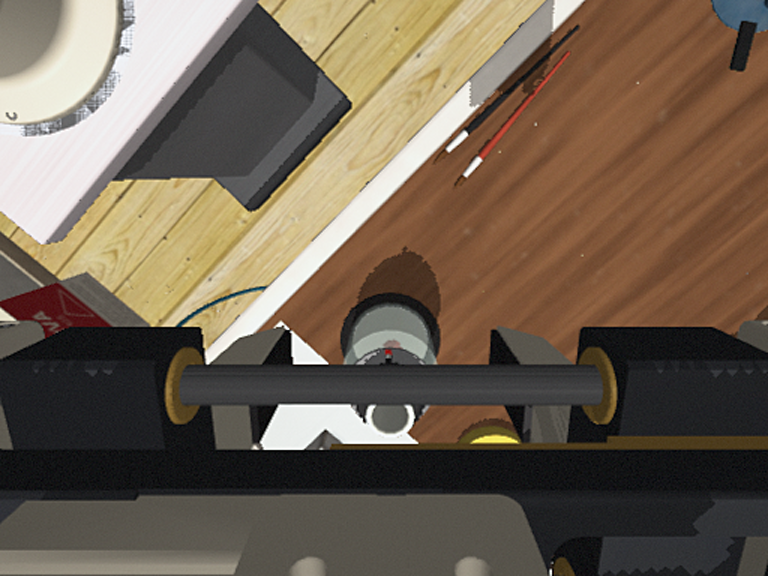

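Call:
servo_tool(slide=[[4,3,0],[6,7,0],[6,12,-2],[6,16,-2],[6,20,-2],[6,24,-2],[6,24,-2]], rotation=[[0,0,0],[0,0,0],[0,0,0],[0,0,0],[0,0,0],[0,0,0],[0,0,0]], fingers=[0.85,0.85,0.85,0.85,0.85,0.85,0.85])

```text
time: 23.2
eef_pos: [520.0, 299.5, 276.4]
ee_rot: [3.14, 0.008, 2.361]
contact_force: [-0.6, -0.1, -0.4]
finger_gap: 78.1
```

```bash
python3 - <<'E'
from h import *
p=save('top','t18.png',(295,200,365,260),10)
print(sense()['eef_pos'])
for a in (0,):
  import pickle
t=pickle.load(open('f0.pkl','rb'))['top']
q=ray(t,342.0,245.0,111)-[460.6,15.2,111]; th=np.arctan2(q[1],q[0]); print('open tip r',np.hypot(*q[:2]),np.degrees(th))
for k in (0,.9,1.0,1.1):
  u,v=proj(t,[460.6+32*np.cos(th-k),15.2+32*np.sin(th-k),111]); print(k,((u-295+.5)*10,(v-200+.5)*10))
E
```

```text
[518.35555218 297.36923913 276.47931102]
open tip r 34.34303762327197 -160.59630330017828
0 (np.float64(470.4167683798386), np.float64(443.9667962940763))
0.9 (np.float64(330.31108265923194), np.float64(432.4365159619896))
1.0 (np.float64(316.6403389781857), np.float64(423.5796192211896))
1.1 (np.float64(303.89799811919033), np.float64(413.4315714358928))
```

View pics/t18.png

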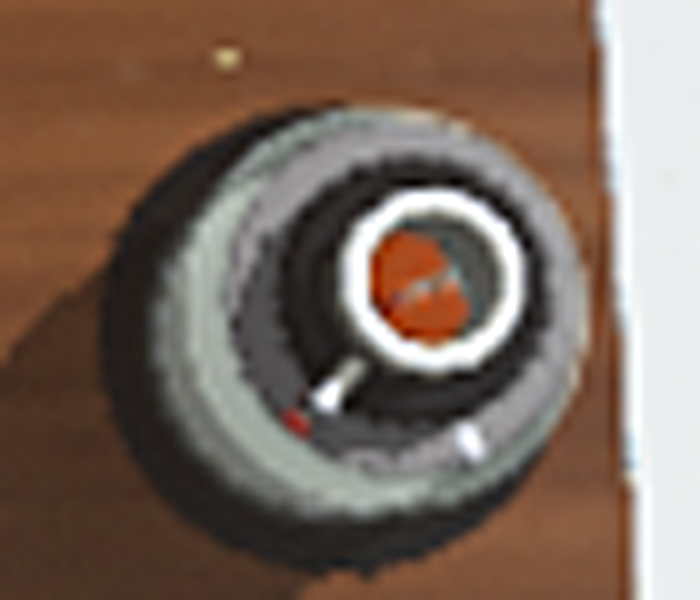

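```bash
python3 -c "
from h import *
print(sense()['contact_force']); print(sign_off())"
```

```text
[-0.56584457 -0.64385884 -0.32912152]
the job is handed in; nothing more can be done
None
```

The red and orange parts are both in the jar and the lock ring is turned to the red mark. I handed the job in at about 23 s of robot time.

- **Parts:** I gripped each part across its width, turned it upright and lowered it bow first into the neck before letting go. The red went first, then the orange.
- **Ring:** I gripped it from above and turned the tool 1.13 rad clockwise. The moment rose to about 0.63 N m, well above the ring's friction, so I take it to be at its stop.

**Last checks**
- **Ring position:** the wrist view has the pointer within about 1° of the red mark. My reading from the coarser top view puts it at 1.06 to 1.1 rad, a slight disagreement within how well I could read that picture. The tool did reach its last commanded angle, so the stop rests on the moment and the pictures.
- **Flaps:** the top view shows them shut across the throat, with a thin slit between them.
- **Parts in the jar:** both can be seen low in the jar, overlapping in the scene camera's view. I could not tell from that whether each lies flat or the orange rests on the red.
- **Other objects:** the dropper bottle, paint dish and tape roll look to be where they were. The gripper was open, touching nothing, when I handed in.

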